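# Typhoon bar across the balcony rack

### The arm

A 6-joint arm with a two-finger parallel gripper is mounted at the origin on the work surface. World frame = base frame: x ahead of the robot, y to its left, z up, the work surface at z = 0. Lengths are in m, angles in rad, forces in N, time in s.
With the tool pointing down it reaches from about 0.35 to 0.975 m from the base axis. Payload 4.9 kg.
Tool frame: the origin (TCP) lies midway between the tips of the shut fingers; the grasp point (between the pads) lies grasp_offset behind it (grasp_offset is the distance from the TCP to the grasp point, in m); y points along the fingers, x is the direction in which the jaws open and shut, and the axes are right-handed (so a half turn about y gives the same grasp; the last joint's range is limited). The gripper opens to 85 mm and grips with 20 to 120 N. Pads are 22 mm wide; open, the fingers measure 114 mm over their backs; the gripper's body (76 mm by 85 mm) begins 54 mm behind the grasp point. The pads swing forward as they close: fully open they stand 13 mm farther back than shut.
Start: joints at [1.136, 0.053, 1.613, -0, 1.476, -0.119], TCP at [0.194, 0.594, 0.231] pointing down, gripper open.
Joint ranges: [-3.01, 3.01], [-1.01, 2.22], [0.06, 2.58], [-1.02, 4.17], [0.09, 2.62], [-3.14, 3.14]. Speed limits (rad/s): [2.57, 2.57, 3.14, 3.14, 3.14, 3.14].

### API

Orientations are given as a 3x3 rotation matrix whose columns are the frame's x, y, z axes.
In Python, from bench import * gives the robot as it stands.
- The arm moves only by the tool move_arm, never from a script. Its argument "motion" is a list that holds one entry, the list of rows, each a list of 4 numbers: the shift along the tool's x, y, z in mm, then the turn about the tool's y in rad. In form: [[[tx, ty, tz, twist], ...]]. A call has 1 to 5 rows; each row is the pose to reach, as a shift and turn from the pose commanded when the call began, along the tool's axes at that moment; what a row does not reach only later rows make up. A row lasts 1/10 s, in which the tool goes at most 50 mm and 8.59 degrees, less where a joint would pass 70% of its speed; a pose out of reach is approached as far as the arm can. A call with a gripper value outside its range is refused whole. "gripper" is the gripper command: -1 is shut, 1 is fully open, values between are in proportion, set as the call begins (left out, the last holds). The fingers move at their own pace and stop on an object; "grip_force" is the grip in N (left out, the last holds). Time passes only in rows, so rows that repeat a pose let the fingers close. It gives the time, the measured TCP pose, the force and the opening at its end, in the units of the state.
- read_state(): the state, without advancing time (a new reading comes with each control period).
- grab_frame(name): name is "side" or "top"; returns the picture (384x512x3 uint8, red, green, blue); there is no depth.
- camera_info(name): a dict with "vfov" (degrees; the focal length in pixels is half the picture's height over the tangent of half this angle, whatever the lens; pixels are square), "cx", "cy" (the principal point, pixels), "pose" (4x4, takes a point from camera to world coordinates). Camera axes: x right, y down, z forward; pixel columns grow to the right and rows downward; lengths in m; the calibration is good to about 2 mm. A picture is of the moment at which its call begins. camera_info takes no time and is no camera call.
- job_done(): hands the job in, once; it reports no verdict.
Trained networks look in the newest picture that a camera, given by its name, has taken for a name from the list of things; names that differ only in an ending like _2 or _b are one class to them, and where a whole thing is asked for, a point or a joint stands for the part that bears it (a point fixed in the world has none). Each returns a list of dicts, best first, with "confidence" (0 to 1); they miss things now and then, are a little off and sometimes report something else, mostly with a low value. They report only what shows in the picture. A call takes as long as a camera call.
- find_in(camera, thing): "uv" ([column, row] in pixels, amid what is visible of it).
- tip_of(camera, thing): "uv" ([column, row] in pixels: a listed point, or the origin of a listed thing).
The state is a dict: "time": time; "joint_pos": joint angles; "joint_velocities": joint speeds; "joint_torque": joint torques, N m; "tcp_pos": TCP position; "tool_rot": TCP orientation; "contact_force": force on the tool from outside, world axes, zero at the start; "ft_torque": the same for the moment, N m; "gripper_width": finger opening in m.
Only numpy, scipy, OpenCV 4.12 (cv2) and the standard library are available. Lean on these libraries where they do the work, as an engineer would, in place of code of your own. Each camera call takes 0.05 s, during which the arm holds its last target.

### The job

The wind is getting up: fit the spring-loaded guard bar across the front half of the small steel rack so that nothing can slide off. Hook its long-lipped end over the left end rail, back away against its spring and bring the short-lipped end down over the right end rail, easing it in by hand until its lip bears on the rail, with no snap and no hard push on the rack. Then, with the bar let go and tight on both rails, fold its lock lever down flat without forcing it, and leave the things on and beside the rack as they are.

Things in the scene. Friction and masses are not known exactly. Their poses are not given: they have to be found in the camera images.
- bar_grip (a point): Where to take the telescopic steel guard bar: centre of its 20 mm square outer tube, which runs along own y from 119 mm (-y) to 65 mm (+y) of here. It stands level on the tips of two hooks, 40 mm below this point; tube underside 10 mm below. Weighs 0.28 to 0.5 kg. Start: on the work surface in front of the rack, long hook to the left, own axes within 0.3 rad of the world's.
- long_hook (a point): Long hook on the sliding rod's +y end: the corner where the underside of its seat plate (34 mm long, lies on the rail) meets its lip's inner face. The lip hangs 30 mm below here, is 4 mm thick (to +y), 36 mm wide. With the rod in: 165 mm to +y of bar_grip, 10 mm below it. Home: lip against the rail's outer side, this corner 6 mm beyond the rail's centre line, level with its top.
- short_hook (a point): Short hook, fixed to the outer tube's -y end: the corner where the underside of its seat plate (64 mm long) meets its lip's inner face. The lip hangs only 14 mm below here, is 4 mm thick (to -y), 36 mm wide. 115 mm to -y of bar_grip, 26 mm below it: 16 mm lower than the long hook's corner, just as the right rail is 16 mm lower than the left.
- rod (a joint): How far the 14 mm inner rod with the long hook is drawn out of the tube's +y end (m): 0 fully in (at the start), 0.10 end stop. A spring draws it in with about 2.8 N at 0, 5.6 N at 0.05, 8.2 N at 0.10. In place on the rack it reads about 0.032 to 0.072, as the right rail's place has it.
- lever (a joint): Lock lever of the bar (rad): 0 open (start), standing 0.8 rad up from the bar; 0.8 shut, flat along the bar. Pushed down on its free end it takes about 3 to 8 N and stays where it is left; flat, it clamps the rod so that the bar can no longer stretch, and meets a hard stop.
- lever_tip (a point): Free end of the lock lever (16 mm wide), middle of its upper face. The hinge lies across the bar on the grey collar (30 mm wide, 65 to 105 mm to +y of bar_grip), 97 mm to +y and 20 mm above bar_grip. Open, the tip is 64 mm to +y and 58 mm above bar_grip; shut, 47 mm to +y and 23 mm above. The collar's top is 14 mm above bar_grip.
- rack: Short steel rack, 212 mm deep (own x, front at -x), 366 mm long (own y), fixed; wire deck top 70 mm up. Origin: centre of its underside. Left end (+y): fixed frame with a level 12 mm round rail along x, centre line at y +170 mm, top 128 mm up. Right end: lower clip-on rail of the same tube, top 112 mm up. Both rails straight over x -88 to +88 mm. The deck's front 80 mm are empty.
- left_rail (a point): Point on the top of the left end rail, on its centre line, 65 mm in front of the rack's centre: where the long hook should go (10 mm further forward to 40 mm further back is as good). Axes as the rack's. The rail is 12 mm round steel tube, the space outside it is free.
- right_rail_middle (a point): Nominal point at the top of the right, clip-on end rail, 65 mm in front of the rack's centre, 320 mm from left_rail, 112 mm up. The clip-on rail (12 mm tube along the rack's x) is clamped fast anywhere up to 20 mm either side of this, along the rack's y: its true place is not measured and must be felt or seen. Axes as the rack's.
- bleach: Bystander: yellow twist-cap bleach bottle, 75 mm across, 204 mm high, on the rear half of the rack's deck. Origin: centre of its underside.
- jar: Bystander: empty open glass jar, 72 mm across, 100 mm high, on the rear half of the rack's deck. Origin: centre of its underside.
- brush: Bystander: bamboo scrub brush, 50 x 150 x 36 mm, lying bristles down on the work surface to the right. Origin: centre of its underside.
- hanger: Bystander: blue plastic clothes hanger lying flat on the work surface to the left, 390 mm long (own y), 190 mm wide, 10 mm thick. Origin: near its middle, on the surface.

How it is judged:
By the outcome, as a careful person would: the job done as asked, in the order asked, and still so for the second after the job is handed in, with the robot touching nothing.
It also fails if it takes over 61 s, if anything falls off the work surface, if the arm or the gripper's body presses on something with over 40 N, if the wrist force passes 120 N, or if a joint passes its speed limit or range.

## Working session

There is one attempt and no reset: what is moved stays moved. The work goes in short steps, Python scripts to look and compute and a tool call to move; the robot and the scene stay as the last step left them, time stands still between calls to the robot, and variables do not carry over. Pictures are saved under pics/ and viewed, and the job is handed in when it is done.

Besides the shell and the picture viewer there is one more tool, called in YAML: its name, and indented under it one key for each argument. move_arm: Moves the arm, as the interface text tells. Its arguments: {"type":"object","properties":{"motion":{"type":"array","items":{"type":"array","items":{"type":"array","items":{"type":"number"}}}},"gripper":{"type":"number"},"grip_force":{"type":"number"}},"required":["motion"]}

```bash
ls; mkdir -p pics; cat > h.py <<'E'
from bench import *
import numpy as np, cv2
def ray(cam,uv):
    c=camera_info(cam);f=192/np.tan(np.radians(c['vfov'])/2)
    P=np.array(c['pose']);d=np.array([(uv[0]-c['cx'])/f,(uv[1]-c['cy'])/f,1.])
    return P[:3,3],P[:3,:3]@d
def atz(cam,uv,z):
    o,d=ray(cam,uv);return o+d*(z-o[2])/d[2]
def proj(cam,p):
    c=camera_info(cam);f=192/np.tan(np.radians(c['vfov'])/2)
    P=np.array(c['pose']);q=P[:3,:3].T@(np.array(p)-P[:3,3]);return np.array([c['cx']+f*q[0]/q[2],c['cy']+f*q[1]/q[2]])
def tri(u1,u2):
    A=[];b=[]
    o1,d1=ray('top',u1);o2,d2=ray('side',u2)
    M=np.stack([d1,-d2],1);s=np.linalg.lstsq(M,o2-o1,rcond=None)[0]
    a=o1+d1*s[0];c=o2+d2*s[1];return (a+c)/2,np.linalg.norm(a-c)
def save(cam,name):
    im=grab_frame(cam);cv2.imwrite('pics/'+name+'.png',cv2.cvtColor(im,cv2.COLOR_RGB2BGR));return im
E
python3 - <<'E'
from h import *
np.set_printoptions(precision=4,suppress=True)
for c in ('top','side'):
    save(c,c+'0');i=camera_info(c);print(c,i['vfov'],i['cx'],i['cy'],np.array(i['pose']))
    for t in ('bar_grip','long_hook','short_hook','lever_tip','rack','left_rail','right_rail_middle'):
        r=tip_of(c,t);print(c,t,[(np.round(x['uv'],1),round(x['confidence'],2)) for x in r[:3]])
s=read_state();print(s)
E
```

```text
pics
top 50.88995069024186 265.2867790877085 193.6972818767865 [[ 0.0199 -0.9911  0.1318  0.3885]
 [-0.9998 -0.0204 -0.0021  0.0365]
 [ 0.0048 -0.1317 -0.9913  1.4652]
 [ 0.      0.      0.      1.    ]]
top bar_grip [(array([283.8, 235.5]), 0.97)]
top long_hook [(array([238.3, 237.5]), 0.72)]
top short_hook [(array([317.8, 235.5]), 0.97), (array([239.6, 235.5]), 0.35)]
top lever_tip [(array([265.5, 236.9]), 0.6)]
top rack [(array([265.5, 173.9]), 0.83)]
top left_rail [(array([212.8, 192.1]), 0.68)]
top right_rail_middle [(array([308.8, 184.5]), 0.58)]
side 48.510037194322685 254.95019374460705 189.84997251918568 [[ 0.8808 -0.2926  0.3723  0.1199]
 [-0.4729 -0.5817  0.6618 -0.7974]
 [ 0.0229 -0.759  -0.6507  0.8875]
 [ 0.      0.      0.      1.    ]]
side bar_grip [(array([215.2, 227.8]), 0.9), (array([272.5, 200.8]), 0.64)]
side long_hook [(array([192.6, 199.9]), 0.47)]
side short_hook [(array([237.4, 265.9]), 0.69)]
side lever_tip [(array([206.4, 199.9]), 0.56)]
side rack [(array([271.9, 200.9]), 0.77)]
side left_rail [(array([225.4, 145.2]), 0.9)]
side right_rail_middle []
{'time': 0.8, 'joint_pos': array([ 1.136 ,  0.0527,  1.6129, -0.    ,  1.476 , -0.119 ]), 'joint_velocities': array([ 0.0009, -0.0004, -0.0004, -0.0006,  0.0002, -0.    ]), 'joint_torque': array([  0.0007, -39.3655, -37.0432,  -0.0002,   0.0006,   0.    ]), 'tcp_pos': array([0.1941, 0.5941, 0.2313]), 'tool_rot': array([[ 0.3106,  0.    , -0.9505],
       [ 0.9505,  0.    ,  0.3106],
       [ 0.    , -1.    , -0.    ]]), 'contact_force': array([-0.6153,  0.2483, -0.32  ]), 'ft_torque': array([-0.0138,  0.0044,  0.0224]), 'gripper_width': 0.08571174145116803}
```

```bash
python3 - <<'E'
import cv2
a=cv2.imread('pics/top0.png');b=cv2.imread('pics/side0.png')
cv2.imwrite('pics/top0c.png',cv2.resize(a[120:270,180:360],None,fx=4,fy=4,interpolation=cv2.INTER_CUBIC))
cv2.imwrite('pics/side0c.png',cv2.resize(b[90:300,150:370],None,fx=2.8,fy=2.8,interpolation=cv2.INTER_CUBIC))
E
```

```text
(no output)
```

View pics/top0.png

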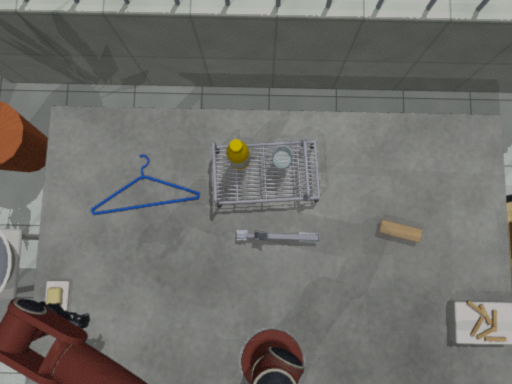

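View pics/top0c.png

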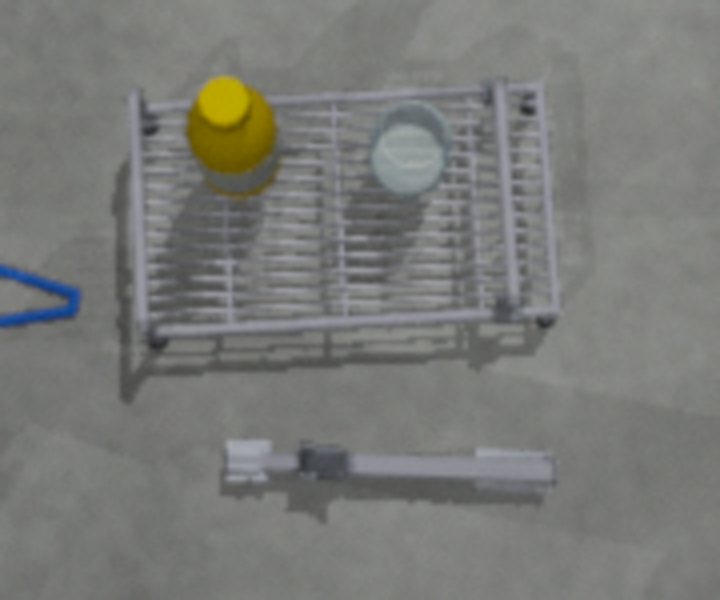

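View pics/side0c.png

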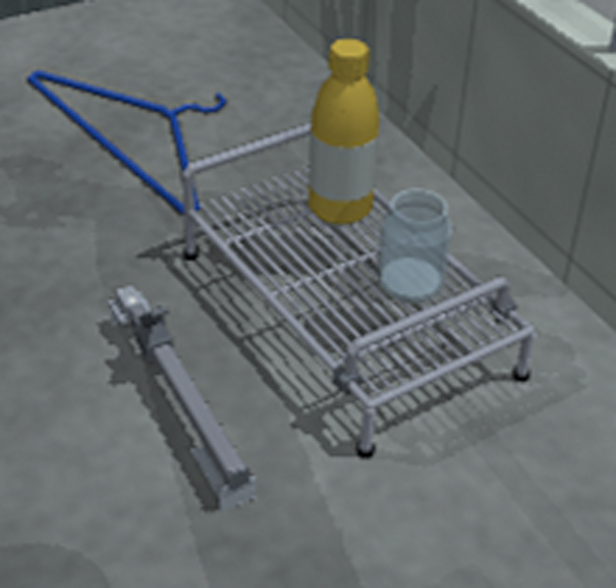

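View pics/side0.png

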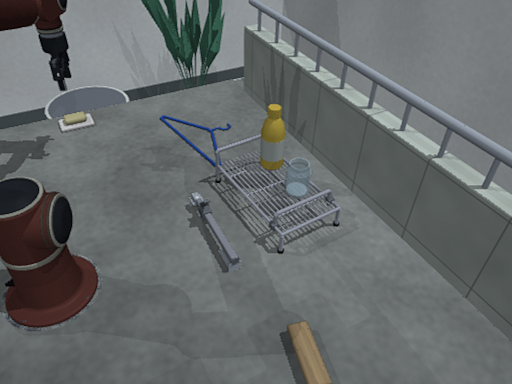

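```bash
cat > fit.py <<'E'
from h import *
np.set_printoptions(precision=4,suppress=True)
def railcenters(im,rows,c0,c1,w=5):
    # bright-ridge centroid per row
    g=im.astype(float).mean(2);out=[]
    for i,r in enumerate(rows):
        c=c0+(c1-c0)*i/(len(rows)-1);a=int(round(c))-w;seg=g[r,a:a+2*w+1]
        wt=np.clip(seg-np.median(seg),0,None)**2
        if wt.sum()>0: out.append((r,(wt*np.arange(a,a+2*w+1)).sum()/wt.sum()))
    return np.array(out)
E
python3 - <<'E'
from fit import *
im=cv2.cvtColor(cv2.imread('pics/top0.png'),cv2.COLOR_BGR2RGB)
for nm,r0,r1,c0,c1,z in (('L',146,198,213.5,215.2,.122),('R',144,192,305.8,307.5,.106)):
    o=railcenters(im,range(r0,r1),c0,c1,3 if nm=='L' else 3)
    p=np.polyfit(o[:,0],o[:,1],1)
    res=o[:,1]-np.polyval(p,o[:,0]);k=abs(res)<.7;p=np.polyfit(o[k,0],o[k,1],1);print(nm,p,res.std())
    A=atz('top',(np.polyval(p,r0),r0),z);B=atz('top',(np.polyval(p,r1),r1),z);d=A-B
    print(A,B,'yaw',np.arctan2(-d[0],-d[1]) if 0 else np.arctan2(d[1],d[0]))
for t,u,z in (('rack',(265.5,173.9),0),('leftrail',(212.8,192.1),.128),('rr',(308.8,184.5),.112),('bg',(283.8,235.5),.04),('lh',(238.3,237.5),.03),('sh',(317.8,235.5),.014),('lt',(265.5,236.9),.098)): print(t,atz('top',u,z))
for t,u,z in (('rack',(271.9,200.9),0),('leftrail',(225.4,145.2),.128),('bg',(215.2,227.8),.04),('lh',(192.6,199.9),.03),('sh',(237.4,265.9),.014),('lt',(206.4,199.9),.098)): print('s',t,atz('side',u,z))
for c in ('top','side'):
  for t in ('bleach','jar','brush','hanger','bar_grip','lever_tip','left_rail','rack'):
    r=tip_of(c,t)[:1]; print(c,t,[(np.round(x['uv'],1),round(x['confidence'],2),atz(c,x['uv'],dict(bleach=.07,jar=.07,bar_grip=.04,lever_tip=.098,left_rail=.128).get(t,0))) for x in r])
E
```

```text
L [  0.0455 206.1665] 0.5928726877507408
[0.7274 0.2157 0.122 ] [0.5491 0.2012 0.122 ] yaw 0.08132303473701617
R [  0.0704 294.5501] 0.18084401030783695
[ 0.7452 -0.0991  0.106 ] [ 0.578  -0.1118  0.106 ] yaw 0.07569436236541206
rack [0.6569 0.034  0.    ]
leftrail [0.5681 0.2091 0.128 ]
rr [ 0.6029 -0.1135  0.112 ]
bg [ 0.4311 -0.0346  0.04  ]
lh [0.4211 0.1257 0.03  ]
sh [ 0.4343 -0.1577  0.014 ]
lt [0.4234 0.0299 0.098 ]
s rack [0.6498 0.035  0.    ]
s leftrail [0.5732 0.2045 0.128 ]
s bg [ 0.4305 -0.0279  0.04  ]
s lh [0.4217 0.1179 0.03  ]
s sh [ 0.4348 -0.1565  0.014 ]
s lt [0.4316 0.0283 0.098 ]
top bleach [(array([238.5, 159.7]), 0.68, array([0.693 , 0.1303, 0.07  ]))]
top jar [(array([282. , 161.5]), 0.6, array([ 0.6897, -0.0232,  0.07  ]))]
top brush [(array([395.7, 232.1]), 0.79, array([ 0.4527, -0.4418,  0.    ]))]
top hanger [(array([146.8, 202.7]), 0.82, array([0.5413, 0.4647, 0.    ]))]
top bar_grip [(array([283.8, 235.5]), 0.97, array([ 0.4311, -0.0346,  0.04  ]))]
top lever_tip [(array([265.5, 236.9]), 0.6, array([0.4234, 0.0299, 0.098 ]))]
top left_rail [(array([212.8, 192.1]), 0.68, array([0.5681, 0.2091, 0.128 ]))]
top rack [(array([265.5, 173.9]), 0.83, array([0.6569, 0.034 , 0.    ]))]
side bleach []
side jar []
side brush [(array([306.7, 358.4]), 0.88, array([ 0.4602, -0.447 ,  0.    ]))]
side hanger [(array([194.1, 140. ]), 0.8, array([0.5607, 0.4547, 0.    ]))]
side bar_grip [(array([215.2, 227.8]), 0.9, array([ 0.4305, -0.0279,  0.04  ]))]
side lever_tip [(array([206.4, 199.9]), 0.56, array([0.4316, 0.0283, 0.098 ]))]
side left_rail [(array([225.4, 145.2]), 0.9, array([0.5732, 0.2045, 0.128 ]))]
side rack [(array([271.9, 200.9]), 0.77, array([0.6498, 0.035 , 0.    ]))]
```

```bash
cat > ov.py <<'E'
from fit import *
def T(x,y,yaw):
    c,s=np.cos(yaw),np.sin(yaw)
    return lambda p: np.array([x+c*p[0]-s*p[1],y+s*p[0]+c*p[1],p[2]])
def seg(im,cam,a,b,col,box,k):
    f=lambda p:tuple(int(round(v)) for v in ((proj(cam,p)-np.array(box[:2])+.5)*k*8))
    cv2.line(im,f(a),f(b),col,1,cv2.LINE_AA,3)
def overlay(src,cam,box,k,rack,bar,clip,out,bz=.04,rod=0,lev=0):
    im=cv2.imread(src)[box[1]:box[3],box[0]:box[2]];im=cv2.resize(im,None,fx=k,fy=k,interpolation=cv2.INTER_CUBIC)
    R=T(*rack);B0=T(*bar);B=lambda p:B0((p[0],p[1],p[2]+bz))
    S=lambda a,b,c,F:seg(im,cam,F(a),F(b),c,box,k)
    S((-.088,.170,.122),(.088,.170,.122),(0,0,255),R)
    S((-.088,-.150+clip,.106),(.088,-.150+clip,.106),(0,0,255),R)
    q=[(-.106,.183,.07),(.106,.183,.07),(.106,-.183,.07),(-.106,-.183,.07)]
    for i in range(4):S(q[i],q[(i+1)%4],(0,255,0),R)
    for sx in(-.01,.01):
        S((sx,-.119,.01),(sx,.065,.01),(0,0,255),B)
    S((-.01,-.119,.01),(.01,-.119,.01),(0,0,255),B)
    S((-.018,.169+rod,-.01),(.018,.169+rod,-.01),(255,0,0),B);S((-.018,.131+rod,-.01),(.018,.131+rod,-.01),(255,0,0),B)
    S((-.018,-.119,-.026),(.018,-.119,-.026),(255,0,0),B);S((-.018,-.051,-.026),(.018,-.051,-.026),(255,0,0),B)
    S((-.015,.065,.014),(.015,.065,.014),(0,255,255),B);S((-.015,.105,.014),(.015,.105,.014),(0,255,255),B)
    cv2.imwrite(out,im)
E
python3 - <<'E'
from ov import *
rack=(.655,.0365,.077);bar=(.4285,-.0385,.046)
overlay('pics/top0.png','top',(195,120,345,260),5,rack,bar,0,'pics/ovt1.png')
overlay('pics/side0.png','side',(180,120,350,290),3.5,rack,bar,0,'pics/ovs1.png')
E
```

```text
(no output)
```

View pics/ovt1.png

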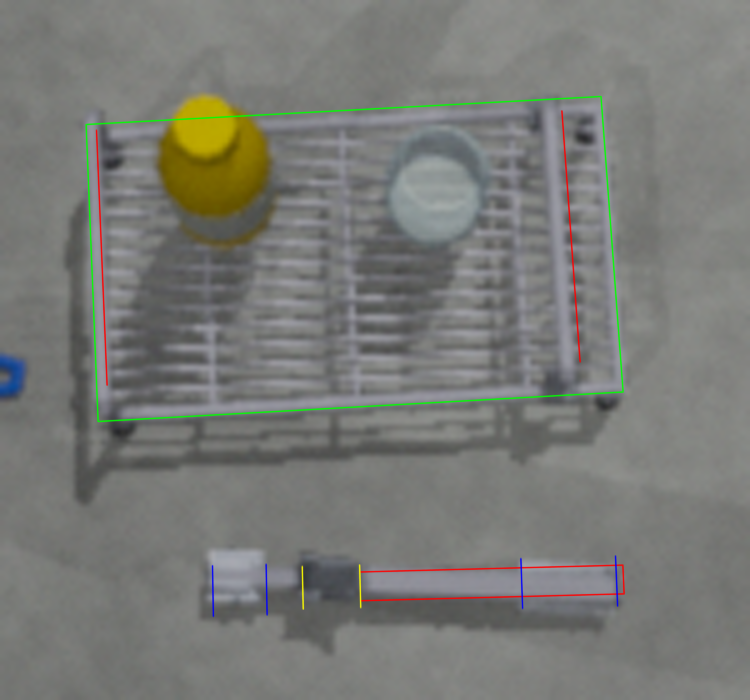

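View pics/ovs1.png

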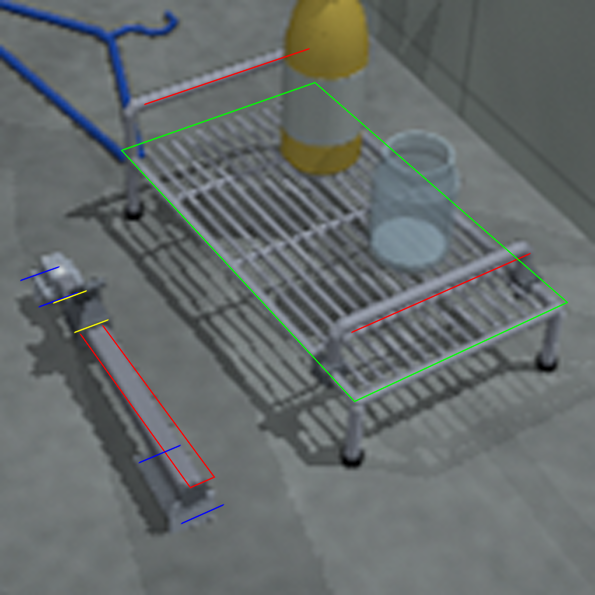

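```bash
python3 - <<'E'
import cv2
a=cv2.imread('pics/top0.png');b=cv2.imread('pics/side0.png')
def s(im,box,k,n): cv2.imwrite('pics/'+n,cv2.resize(im[box[1]:box[3],box[0]:box[2]],None,fx=k,fy=k,interpolation=cv2.INTER_CUBIC))
s(b,(205,120,345,230),5.5,'z1.png')
s(b,(180,180,260,280),6,'z2.png')
s(a,(225,215,335,255),7,'z3.png')
E
```

```text
(no output)
```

View pics/z1.png

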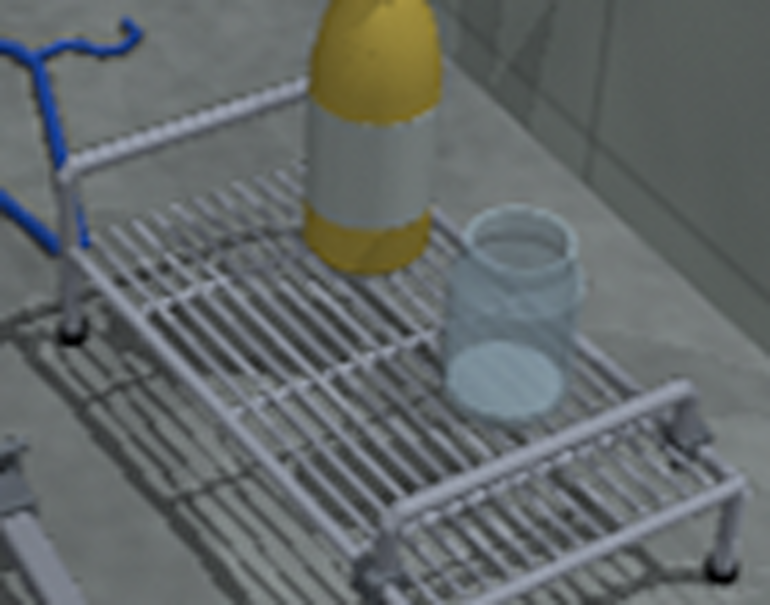

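View pics/z2.png

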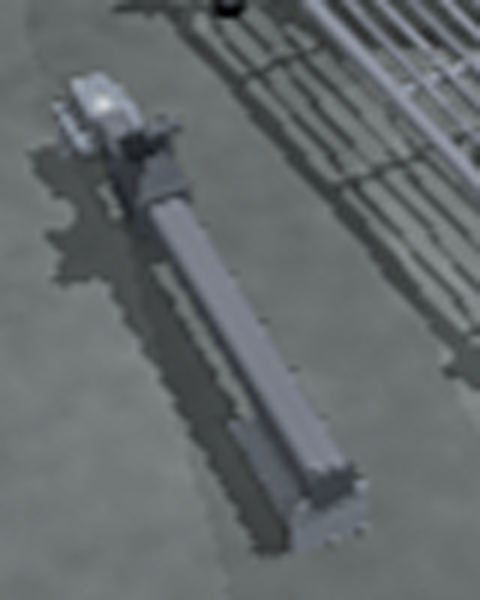

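View pics/z3.png

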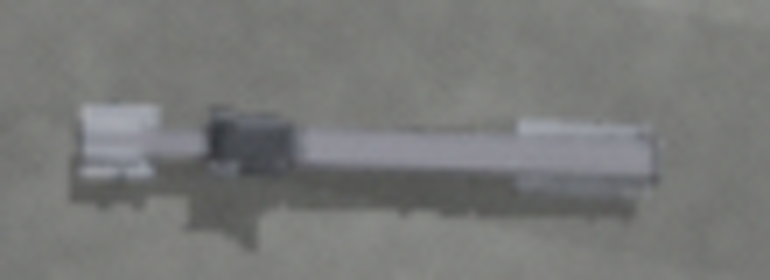

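```bash
cat > fr.py <<'E'
from ov import *
from scipy.optimize import least_squares
def c2(p,k,b): return ((np.array(p)+.5)/k-.5)+np.array(b)
t=lambda *p:c2(p,5,(195,120)); s=lambda *p:c2(p,5.5,(205,120))
D=[('top','L',t(99,160)),('top','L',t(107,385)),('top','R',t(551,125)),('top','R',t(566,360)),
('side','L',s(110,152)),('side','L',s(300,93)),('side','R',s(420,505)),('side','R',s(670,397)),
('top','F',t(130,412)),('top','F',t(590,391)),('top','B',t(300,121)),('top','B',t(590,107)),('side','F',s(100,272)),('side','F',s(330,522))]
def line(n,q):
    R=T(*q[:3]);
    if n=='L':return R((-.088,.17,.122)),R((.088,.17,.122))
    if n=='R':return R((-.088,-.15+q[3],.106)),R((.088,-.15+q[3],.106))
    x=-q[4] if n=='F' else q[4]
    return R((x,.17,.065)),R((x,-.17,.065))
def res(q):
    o=[]
    for c,n,p in D:
        a,b=[proj(c,v) for v in line(n,q)];d=(b-a)/np.linalg.norm(b-a);w=p-a;o.append(d[0]*w[1]-d[1]*w[0])
    return np.array(o)
if __name__=='__main__':
    r=least_squares(res,[.655,.036,.07,.01,.1],loss='soft_l1',f_scale=.5,x_scale=[.01,.01,.01,.01,.01]);print(r.x);
    for d,e in zip(D,res(r.x)):print(d[0],d[1],round(e,2))
    # bar
    t=lambda *p:c2(p,7,(225,215)); s=lambda *p:c2(p,6,(180,180))
    # (cam, px, local point)
    P=[('top',t(297,132),(.01,.065,.01)),('top',t(297,167),(-.01,.065,.01)),('top',t(653,138),(.01,-.119,.01)),('top',t(653,173),(-.01,-.119,.01)),
     ('top',t(82,106),(.018,.169,-.006)),('top',t(158,106),(.018,.131,-.006)),('top',t(517,121),(.018,-.051,-.022)),('top',t(517,188),(-.018,-.051,-.022)),
     ('side',s(150,206),(-.01,.065,.01)),('side',s(185,196),(.01,.065,.01)),('side',s(307,475),(-.01,-.119,.01)),('side',s(350,462),(.01,-.119,.01)),
     ('side',s(232,420),(-.018,-.051,-.022))]
    def rb(q):
        B=T(*q);return np.concatenate([proj(c,B((l[0],l[1],l[2]+.04)))-p for c,p,l in P])
    r=least_squares(rb,[.43,-.038,.05],loss='soft_l1',x_scale=.01);print(r.x);print(np.round(rb(r.x).reshape(-1,2),2))
E
python3 fr.py
```

```text
[0.6554 0.0358 0.0684 0.0084 0.1002]
top L 0.05
top L 0.19
top R -0.17
top R -0.13
side L -0.64
side L 0.06
side R 0.22
side R 0.11
top F 0.65
top F 0.83
top B 0.06
top B -0.06
side F -0.56
side F -0.82
[ 0.4293 -0.0369 -0.0119]
[[-0.94 -0.95]
 [-1.13 -0.2 ]
 [ 0.84 -0.11]
 [ 0.76  0.65]
 [ 0.41 -0.29]
 [ 0.29  0.06]
 [ 0.07 -0.25]
 [-0.14  0.31]
 [-1.09 -0.14]
 [-0.37 -0.63]
 [ 0.46  0.2 ]
 [ 0.39 -0.33]
 [-0.36  0.63]]
```

```bash
cat > d.py <<'E'
import sys
from h import *
# usage: d.py x y z ang : shift in tool axes mm, twist
def go(x,y,z,ang):
    s=read_state();R=np.array(s['tool_rot']);p=np.array(s['tcp_pos'])
    d=R.T@(np.array([x,y,z])-p)*1000
    cur=np.arctan2(R[1,0],R[0,0]);tw=-(ang-cur)
    print('t',round(s['time'],2),'tcp',np.round(p,4),'ang',round(cur,4),'F',np.round(s['contact_force'],1),'w',round(s['gripper_width'],4));print('shift',np.round(d,1),'twist',round(tw,3))
if __name__=='__main__':
    go(*[float(v) for v in sys.argv[1:5]])
E
python3 -c "
import bench;print([n for n in dir(bench) if not n.startswith('_')], getattr(bench,'grasp_offset',None))"
python3 d.py .429 -.037 .15 -0.005
```

```text
['IKError', 'camera_info', 'find_in', 'grab_frame', 'grasp_offset', 'job_done', 'read_state', 'tip_of'] 0.0187
t 1.6 tcp [0.1941 0.5941 0.2313] ang 1.2551 F [ 0.  -0.5 -0.4] w 0.0852
shift [-526.9   81.3 -419.3] twist 1.26
```

move_arm:
  motion:
    - [[-35,0,-28,0.14],[-72,0,-57,0.28],[-110,0,-86,0.42],[-148,0,-116,0.56],[-187,0,-146,0.7]]
  gripper: 0.6

```text
time: 2.1
tcp_pos: [0.275, 0.3694, 0.2314]
tool_rot: [[0.852, 0.001, -0.523], [0.523, 0.0, 0.852], [0.001, -1.0, -0.0]]
contact_force: [-0.2, 0.1, -0.3]
gripper_width: 0.0681
```

```bash
python3 d.py .429 -.037 .15 -0.005
```

```text
t 2.1 tcp [0.275  0.3694 0.2314] ang 0.5502 F [-0.2  0.1 -0.3] w 0.0681
shift [ -81.3   81.4 -426.9] twist 0.555
```

move_arm:
  motion:
    - [[-8,0,-45,0.14],[-16,5,-90,0.28],[-25,10,-135,0.42],[-34,15,-180,0.555],[-42,20,-225,0.555]]

```text
time: 2.6
tcp_pos: [0.358, 0.1559, 0.2115]
tool_rot: [[1.0, 0.002, 0.002], [-0.002, 0.0, 1.0], [0.002, -1.0, 0.0]]
contact_force: [1.4, 0.1, 0.9]
gripper_width: 0.068
```

```bash
python3 d.py .429 -.037 .14 -0.005
```

```text
t 2.6 tcp [0.358  0.1559 0.2115] ang -0.0018 F [1.4 0.1 0.9] w 0.068
shift [  71.3   71.5 -192.8] twist 0.003
```

move_arm:
  motion:
    - [[16,10,-42,0],[32,25,-84,0],[48,40,-126,0],[64,55,-168,0],[71,70,-193,0]]

```text
time: 3.1
tcp_pos: [0.4295, -0.0383, 0.1413]
tool_rot: [[1.0, 0.001, 0.003], [-0.003, -0.001, 1.0], [0.001, -1.0, -0.001]]
contact_force: [-0.4, 0.2, -0.8]
gripper_width: 0.0682
```

```bash
python3 d.py .429 -.037 .022 -0.005; python3 - <<'E'
from h import *
a=save('top','top2');b=save('side','side2')
s=lambda im,box,k,n:cv2.imwrite('pics/'+n,cv2.cvtColor(cv2.resize(im[box[1]:box[3],box[0]:box[2]],None,fx=k,fy=k,interpolation=cv2.INTER_CUBIC),cv2.COLOR_RGB2BGR))
s(b,(150,120,290,290),3.5,'side2c.png')
E
```

```text
t 3.1 tcp [ 0.4295 -0.0383  0.1413] ang -0.0028 F [-0.4  0.2 -0.8] w 0.0682
shift [ -0.7 119.3   1.4] twist 0.002
```

View pics/side2c.png

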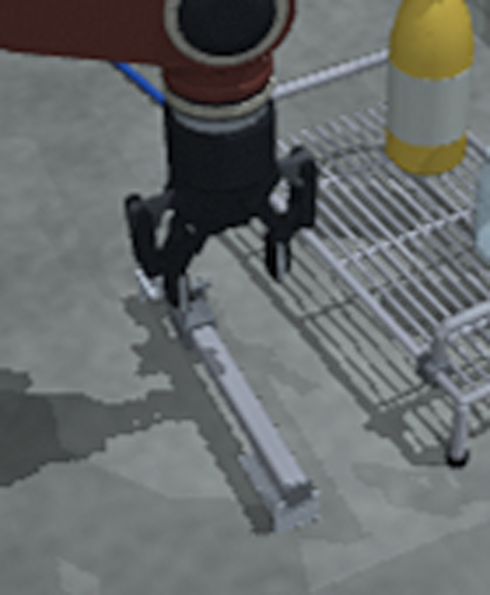

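move_arm:
  motion:
    - [[0,30,1,0],[0,60,1,0],[0,90,1,0],[0,110,1,0],[-1,119,1,0]]

```text
time: 3.7
tcp_pos: [0.4263, -0.0334, 0.0207]
tool_rot: [[1.0, -0.003, -0.001], [0.001, 0.001, 1.0], [-0.003, -1.0, 0.001]]
contact_force: [-1.1, -1.4, 0.1]
gripper_width: 0.0685
```

move_arm:
  motion:
    - [[0,0,0,0],[0,0,0,0],[0,0,0,0],[0,0,0,0],[0,0,0,0]]
  gripper: -1
  grip_force: 70

```text
time: 4.2
tcp_pos: [0.4292, -0.0346, 0.0242]
tool_rot: [[1.0, 0.003, 0.0], [-0.0, -0.0, 1.0], [0.003, -1.0, -0.0]]
contact_force: [-0.2, 1.8, 5.9]
gripper_width: 0.0189
```

move_arm:
  motion:
    - [[0,0,0,0],[0,0,0,0],[0,0,0,0]]

```text
time: 4.5
tcp_pos: [0.4292, -0.0346, 0.0242]
tool_rot: [[1.0, 0.003, 0.001], [-0.001, -0.0, 1.0], [0.003, -1.0, -0.0]]
contact_force: [-0.5, 1.7, 6.9]
gripper_width: 0.0188
```

```bash
python3 d.py .429 -.037 .022 -0.005; python3 - <<'E'
from h import *
b=save('side','side3');a=save('top','top3')
s=lambda im,box,k,n:cv2.imwrite('pics/'+n,cv2.cvtColor(cv2.resize(im[box[1]:box[3],box[0]:box[2]],None,fx=k,fy=k,interpolation=cv2.INTER_CUBIC),cv2.COLOR_RGB2BGR))
s(b,(150,150,290,290),4,'side3c.png')
E
```

```text
t 4.5 tcp [ 0.4292 -0.0346  0.0242] ang -0.0006 F [-0.5  1.7  6.9] w 0.0188
shift [-0.2  2.2 -2.4] twist 0.004
```

View pics/side3c.png

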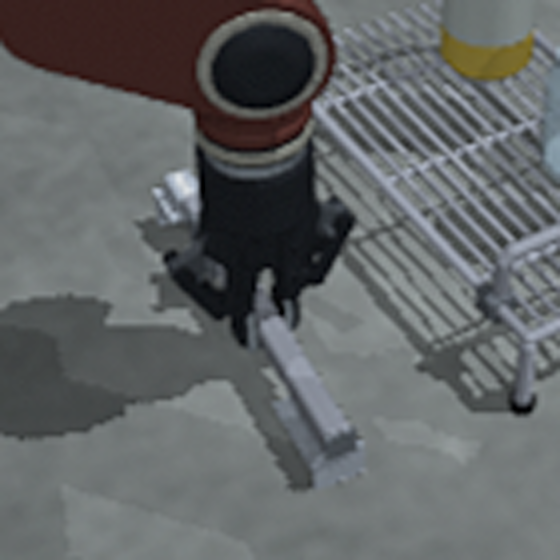

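move_arm:
  motion:
    - [[0,-5,0,0],[0,-15,0,0],[0,-35,0,0],[0,-60,0,0],[0,-90,0,0]]

```text
time: 5.1
tcp_pos: [0.4261, -0.0341, 0.112]
tool_rot: [[1.0, -0.003, -0.0], [0.0, 0.001, 1.0], [-0.003, -1.0, 0.001]]
contact_force: [0.5, -0.1, -3.9]
gripper_width: 0.0188
```

move_arm:
  motion:
    - [[0,-30,0,0],[0,-60,0,0],[0,-75,0,0],[0,-75,0,0],[0,-75,0,0]]

```text
time: 5.6
tcp_pos: [0.427, -0.0342, 0.186]
tool_rot: [[1.0, -0.002, -0.0], [0.0, 0.0, 1.0], [-0.002, -1.0, 0.0]]
contact_force: [-0.1, 0.9, -3.2]
gripper_width: 0.0191
```

```bash
python3 d.py .429 -.037 .022 -0.005; python3 - <<'E'
from h import *
b=save('side','side4');a=save('top','top4')
s=lambda im,box,k,n:cv2.imwrite('pics/'+n,cv2.cvtColor(cv2.resize(im[box[1]:box[3],box[0]:box[2]],None,fx=k,fy=k,interpolation=cv2.INTER_CUBIC),cv2.COLOR_RGB2BGR))
s(b,(130,80,290,230),4,'side4c.png')
s(a,(215,190,345,270),5,'top4c.png')
for c in ('top','side'):
  for t in ('bar_grip','long_hook','short_hook','lever_tip'):
    print(c,t,[(np.round(x['uv'],1),round(x['confidence'],2)) for x in tip_of(c,t)[:2]])
E
```

```text
t 5.6 tcp [ 0.427  -0.0342  0.186 ] ang 0.0 F [-0.1  0.9 -3.2] w 0.0191
shift [  2.3 164.   -2.8] twist 0.005
top bar_grip []
top long_hook [(array([235.9, 236.3]), 0.44)]
top short_hook [(array([321.4, 234.3]), 0.75)]
top lever_tip [(array([263.9, 236.4]), 0.52)]
side bar_grip [(array([214.7, 186.3]), 0.83)]
side long_hook [(array([186.4, 153.2]), 0.59)]
side short_hook [(array([231.7, 222.9]), 0.92)]
side lever_tip []
```

View pics/side4c.png

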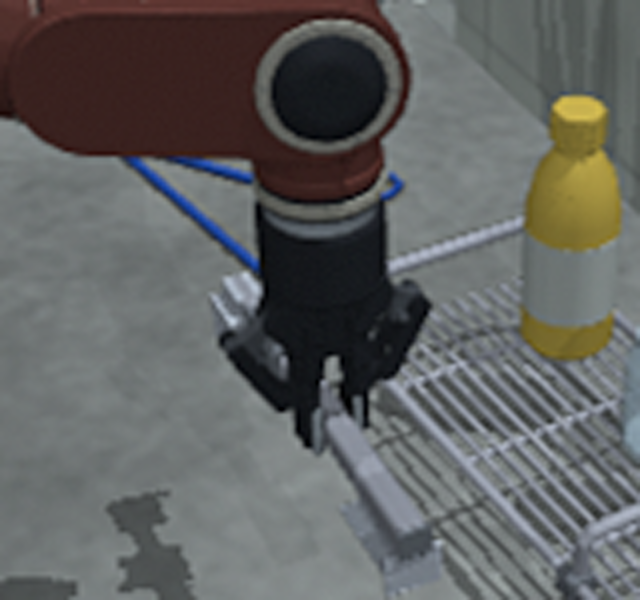

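View pics/top4c.png

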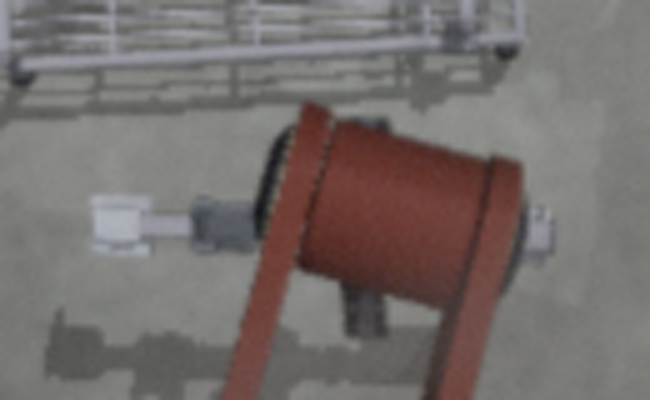

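```bash
cat > fb.py <<'E'
from fr import *
def Tb(q):
    x,y,z,yaw,pit=q
    c,s=np.cos(yaw),np.sin(yaw);Rz=np.array([[c,-s,0],[s,c,0],[0,0,1]])
    c,s=np.cos(pit),np.sin(pit);Rx=np.array([[1,0,0],[0,c,-s],[0,s,c]])
    return lambda p:Rz@Rx@np.array(p)+np.array([x,y,z])
def fitbar(P,q0,prior=(3,3,3,.02,.02)):
    w=np.array(prior);w[:3]=w[:3]
    def rb(q):
        B=Tb(q);return np.concatenate([proj(c,B(l))-p for c,p,l in P]+[np.array([(q[0]-q0[0])*1e3/w[0],(q[1]-q0[1])*1e3/w[1],(q[2]-q0[2])*1e3/w[2],(q[3]-q0[3])/w[3],(q[4]-q0[4])/w[4]])*.7])
    r=least_squares(rb,q0,loss='soft_l1',x_scale=.01);print(np.round(r.x,4));n=len(P);print(np.round(rb(r.x)[:2*n].reshape(-1,2),1).tolist());return r.x
E
python3 - <<'E'
from fb import *
t=lambda *p:c2(p,5,(215,190)); s=lambda *p:c2(p,4,(130,80))
P=[('top',t(93,197),(.018,.169,-.006)),('top',t(95,252),(-.018,.169,-.006)),('top',t(150,197),(.018,.131,-.006)),
('top',t(192,198),(.015,.105,.014)),('top',t(192,249),(-.015,.105,.014)),('top',t(553,208),(.018,-.119,-.022)),('top',t(553,257),(-.018,-.119,-.022)),
('side',s(385,542),(-.01,-.119,.01)),('side',s(430,528),(.01,-.119,.01)),('side',s(341,508),(-.018,-.051,-.022)),('side',s(385,596),(-.018,-.119,-.04)),('side',s(440,572),(.018,-.119,-.04))]
q=fitbar(P,[.428,-.037,.202,0,0],(4,8,5,.03,.05))
for n,l in(('L',(0,.165,-.01)),('S',(0,-.115,-.026))):print(n,Tb(q)(l),proj('top',Tb(q)(l)),proj('side',Tb(q)(l)))
E
```

```text
[ 0.4257 -0.0371  0.2024 -0.0082  0.009 ]
[[0.1, -0.5], [-0.8, 0.1], [0.8, -0.2], [0.6, 0.6], [0.3, 0.2], [-0.9, 0.1], [-1.0, 1.7], [3.2, -1.7], [-0.2, -0.9], [-0.5, -0.3], [0.4, 1.1], [0.4, 2.2]]
L [0.427  0.128  0.1939] [234.3987 234.3429] [188.7362 153.0764]
S [ 0.4247 -0.1518  0.1754] [322.7489 237.0249] [232.3947 222.03  ]
```

```bash
cat > b.py <<'E'
import sys
from ov import *
from d import go
rack=(.6554,.0358,.0684); off=np.array([-.0013,-.0029,.0164]);ANG=.072
def tcp(lx,ly,z):
    w=T(*rack)((lx,ly,z));c,s=np.cos(ANG),np.sin(ANG)
    o=np.array([c*off[0]-s*off[1],s*off[0]+c*off[1],off[2]]);return w-o
def bar():
    s=read_state();p=np.array(s['tcp_pos']);c,sn=np.cos(ANG),np.sin(ANG)
    w=p+np.array([c*off[0]-sn*off[1],sn*off[0]+c*off[1],off[2]]);d=w-np.array([rack[0],rack[1],0]);c,sn=np.cos(rack[2]),np.sin(rack[2])
    return np.array([c*d[0]+sn*d[1],-sn*d[0]+c*d[1],d[2]])
if __name__=='__main__':
    if len(sys.argv)>3: go(*tcp(*[float(v) for v in sys.argv[1:4]]),ANG)
    b=bar();F=np.array(read_state()['contact_force']);c,sn=np.cos(rack[2]),np.sin(rack[2])
    print('bar local',np.round(b*1e3,1),'F local',np.round([c*F[0]+sn*F[1],-sn*F[0]+c*F[1],F[2]],2),'tq',np.round(read_state()['ft_torque'],2))
E
python3 b.py -.07 .023 .2
```

```text
t 6.1 tcp [ 0.4276 -0.0344  0.187 ] ang -0.0 F [-0.3 -0.4 -4. ] w 0.0187
shift [157.5   3.3  91.3] twist -0.072
bar local [-233.4  -57.3  203.4] F local [-0.34 -0.36 -4.02] tq [-0.09 -0.03  0.06]
```

move_arm:
  motion:
    - [[25,0,15,-0.03],[60,0,35,-0.072],[98,0,57,-0.072],[134,0,78,-0.072],[157,3,91,-0.072]]

```text
time: 6.6
tcp_pos: [0.5871, 0.0582, 0.1846]
tool_rot: [[0.997, 0.001, -0.073], [0.073, 0.0, 0.997], [0.001, -1.0, 0.0]]
contact_force: [-0.1, -0.2, -2.9]
gripper_width: 0.019
```

move_arm:
  motion:
    - [[0,0,0,0],[0,0,0,0],[0,0,0,0]]

```text
time: 6.9
tcp_pos: [0.584, 0.0562, 0.184]
tool_rot: [[0.997, -0.001, -0.072], [0.072, -0.0, 0.997], [-0.001, -1.0, -0.0]]
contact_force: [-0.1, 0.4, -3.7]
gripper_width: 0.0187
```

```bash
python3 b.py -.07 .023 .157; python3 - <<'E'
from h import *
b=save('side','side5');a=save('top','top5')
s=lambda im,box,k,n:cv2.imwrite('pics/'+n,cv2.cvtColor(cv2.resize(im[box[1]:box[3],box[0]:box[2]],None,fx=k,fy=k,interpolation=cv2.INTER_CUBIC),cv2.COLOR_RGB2BGR))
s(b,(180,80,340,230),4,'side5c.png')
s(a,(195,120,345,240),5,'top5c.png')
for c in ('top','side'):
  for t in ('bar_grip','long_hook','short_hook'):
    print(c,t,[(np.round(x['uv'],1),round(x['confidence'],2)) for x in tip_of(c,t)[:2]])
E
```

```text
t 6.9 tcp [0.584  0.0562 0.184 ] ang 0.0716 F [-0.1  0.4 -3.7] w 0.0187
shift [ 1.2 43.4  0.6] twist -0.0
bar local [-71.1  22.4 200.4] F local [-0.06  0.45 -3.65] tq [-0.04  0.02  0.02]
top bar_grip [(array([259.2, 187.1]), 0.88)]
top long_hook [(array([209.6, 189.3]), 0.46)]
top short_hook [(array([295.9, 184. ]), 0.57), (array([206.5, 190.3]), 0.29)]
side bar_grip [(array([249. , 149.8]), 0.98)]
side long_hook [(array([218.8, 126.2]), 0.69)]
side short_hook [(array([277. , 181.8]), 0.88)]
```

View pics/side5c.png

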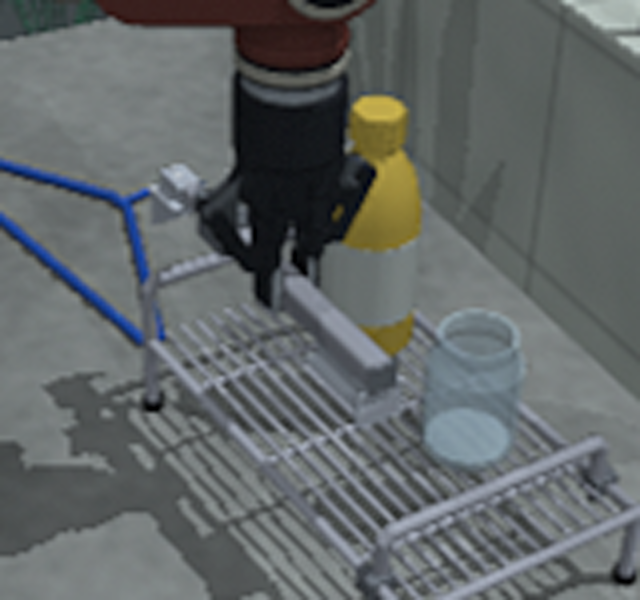

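View pics/top5c.png

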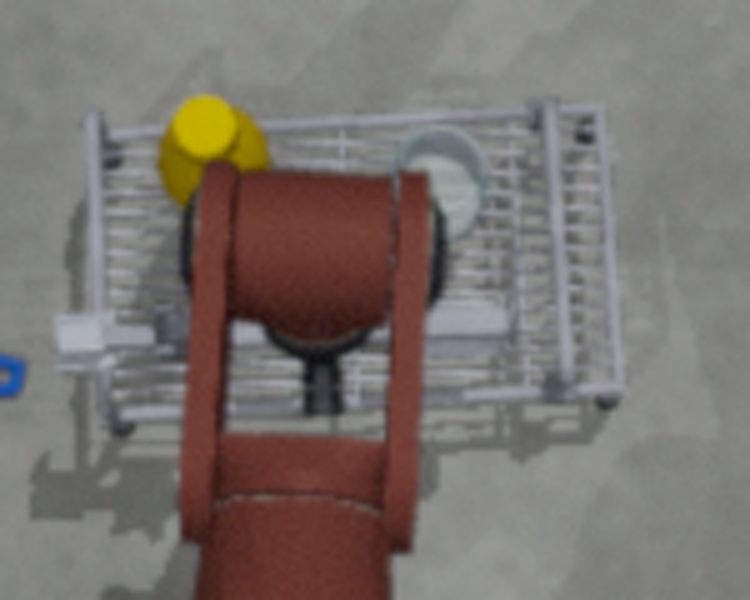

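```bash
python3 - <<'E'
from fb import *
for z in (.2,.3,.34,.36,.38,.4,.45): print(z,(proj('side',(.584,.056,z))-np.array([180,80]))*4)
t=lambda *p:c2(p,5,(195,120)); s=lambda *p:c2(p,4,(180,80))
P=[('top',t(56,315),(.018,.169,-.006)),('top',t(60,369),(-.018,.169,-.006)),('top',t(107,315),(.018,.131,-.006)),
('top',t(155,312),(.015,.105,.014)),
('side',s(365,385),(-.01,-.119,.01)),('side',s(394,365),(.01,-.119,.01)),('side',s(310,358),(-.018,-.051,-.022)),('side',s(358,422),(-.018,-.119,-.04)),('side',s(403,398),(.018,-.119,-.04)),('top',t(513,302),(.01,-.119,.01)),('top',t(513,334),(-.01,-.119,.01))]
w=T(.6554,.0358,.0684)((-.0711,.0224,.2004));print(w)
q=fitbar(P,[*w,.07,0],(4,8,5,.03,.05))
R=lambda p:(lambda d,c,s_:np.array([c*d[0]+s_*d[1],-s_*d[0]+c*d[1],p[2]]))(np.array(p)-np.array([.6554,.0358,0]),np.cos(.0684),np.sin(.0684))
for n,l in(('L',(0,.165,-.01)),('S',(0,-.115,-.026))):print(n,R(Tb(q)(l)))
E
```

```text
0.2 [284.5714 280.6077]
0.3 [287.1697 155.8542]
0.34 [288.2956 101.7965]
0.36 [288.8789  73.7911]
0.38 [289.4764  45.1031]
0.4 [290.0887  15.7071]
0.45 [291.6875 -61.0578]
[0.5829 0.0533 0.2004]
[0.5826 0.0534 0.2003 0.0718 0.0184]
[[0.0, 0.1], [-0.4, 0.5], [1.8, -0.5], [-0.0, -0.4], [1.5, -3.4], [0.6, -0.8], [-1.9, -0.3], [-0.4, 3.0], [-0.5, 4.5], [-0.5, 0.0], [-0.1, -0.1]]
L [-0.0719  0.1877  0.1933]
S [-0.071  -0.0919  0.1722]
```

move_arm:
  motion:
    - [[1,8,1,0],[1,18,1,0],[1,28,1,0],[1,37,1,0],[1,42,1,0]]

```text
time: 7.8
tcp_pos: [0.5846, 0.0577, 0.1402]
tool_rot: [[0.997, -0.003, -0.072], [0.072, 0.0, 0.997], [-0.003, -1.0, 0.0]]
contact_force: [0.5, 0.5, -4.3]
gripper_width: 0.0187
```

move_arm:
  motion:
    - [[0,0,0,0],[0,0,0,0]]

```text
time: 8.0
tcp_pos: [0.5857, 0.0577, 0.1423]
tool_rot: [[0.997, 0.0, -0.072], [0.072, -0.0, 0.997], [0.0, -1.0, -0.0]]
contact_force: [0.0, -0.7, -2.8]
gripper_width: 0.0188
```

```bash
sed -i 's/\.0164/.0160/' b.py; cat > snap.py <<'E'
import sys
from h import *
n=sys.argv[1]
b=save('side','side'+n);a=save('top','top'+n)
s=lambda im,box,k,n:cv2.imwrite('pics/'+n,cv2.cvtColor(cv2.resize(im[box[1]:box[3],box[0]:box[2]],None,fx=k,fy=k,interpolation=cv2.INTER_CUBIC),cv2.COLOR_RGB2BGR))
s(b,(195,110,345,230),5,'side%sc.png'%n)
s(a,(195,130,345,230),5,'top%sc.png'%n)
E
python3 b.py -.07 .0 .158; python3 snap.py 6
```

```text
t 8.0 tcp [0.5857 0.0577 0.1423] ang 0.072 F [ 0.  -0.7 -2.8] w 0.0188
shift [ -0.8   0.3 -23.7] twist 0.0
bar local [-69.3  23.7 158.3] F local [-0.01 -0.7  -2.85] tq [-0.03 -0.06  0.04]
```

View pics/side6c.png

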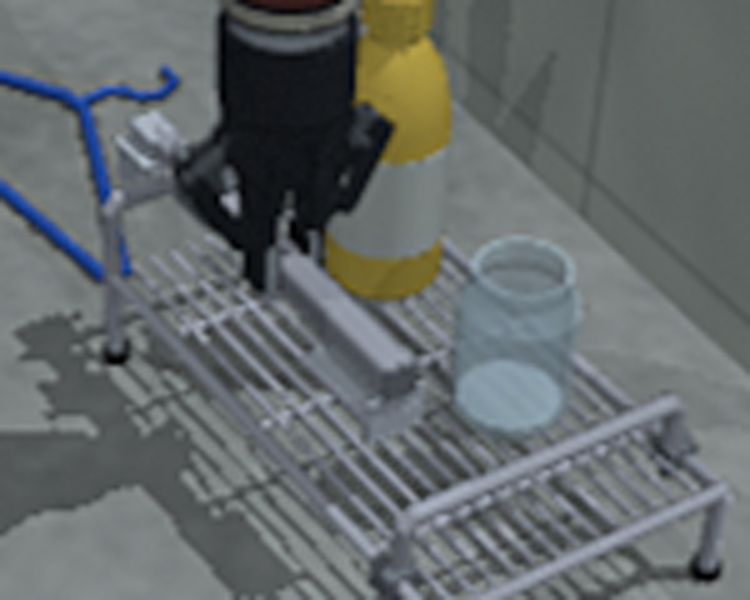

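View pics/top6c.png

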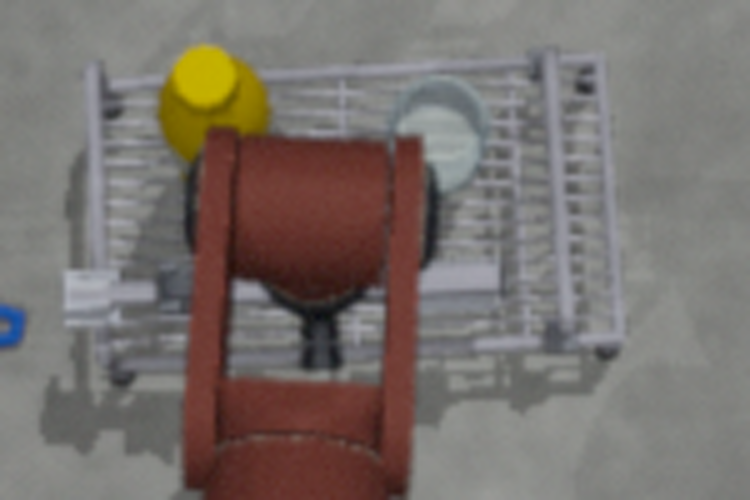

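move_arm:
  motion:
    - [[-1,0,-4,0],[-1,0,-8,0],[-1,0,-11,0],[-1,0,-14,0],[-1,0,-16,0]]

```text
time: 8.6
tcp_pos: [0.5857, 0.042, 0.1422]
tool_rot: [[0.997, -0.0, -0.072], [0.072, 0.002, 0.997], [0.0, -1.0, 0.002]]
contact_force: [0.2, 4.0, -3.4]
gripper_width: 0.019
```

```bash
python3 b.py -.07 .0 .158
```

```text
t 8.6 tcp [0.5857 0.042  0.1422] ang 0.0717 F [ 0.2  4.  -3.4] w 0.019
shift [ 0.4  0.2 -8. ] twist -0.0
bar local [-70.4   8.  158.2] F local [ 0.5   3.94 -3.45] tq [ 0.54 -0.03 -0.06]
```

move_arm:
  motion:
    - [[0,0,-4,0],[0,0,-9,0],[0,0,-14,0],[0,0,-19,0],[0,0,-22,0]]

```text
time: 9.1
tcp_pos: [0.5872, 0.0194, 0.1422]
tool_rot: [[0.997, -0.0, -0.072], [0.072, 0.0, 0.997], [-0.0, -1.0, 0.0]]
contact_force: [0.3, 5.3, -3.9]
gripper_width: 0.0189
```

```bash
python3 b.py -.07 -.042 .158;python3 snap.py 7
```

```text
t 9.1 tcp [0.5872 0.0194 0.1422] ang 0.0718 F [ 0.3  5.3 -3.9] w 0.0189
shift [  0.3   0.2 -27.4] twist -0.0
bar local [-70.4 -14.6 158.2] F local [ 0.66  5.26 -3.88] tq [0.72 0.05 0.04]
```

View pics/side7c.png

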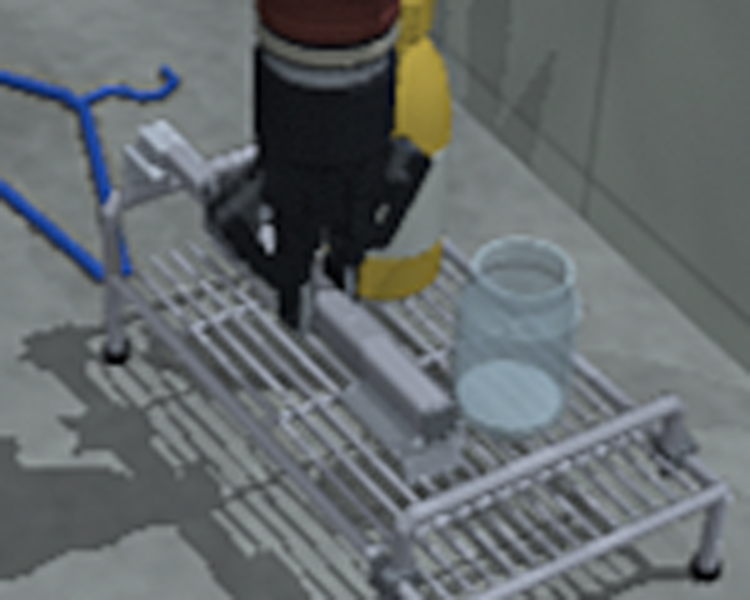

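move_arm:
  motion:
    - [[0,0,-1,0],[0,0,-2,0],[0,0,-4,0],[0,0,-5,0],[0,0,-6,0]]

```text
time: 9.7
tcp_pos: [0.5877, 0.0137, 0.1423]
tool_rot: [[0.997, -0.0, -0.072], [0.072, 0.0, 0.997], [-0.0, -1.0, 0.0]]
contact_force: [-1.6, 5.0, -4.6]
gripper_width: 0.0191
```

```bash
python3 b.py -.07 -.042 .158;python3 snap.py 8
```

```text
t 9.7 tcp [0.5877 0.0137 0.1423] ang 0.0721 F [-1.6  5.  -4.6] w 0.0191
shift [  0.2   0.3 -21.7] twist 0.0
bar local [-70.3 -20.3 158.3] F local [-1.21  5.07 -4.65] tq [0.79 0.05 0.06]
```

View pics/side8c.png

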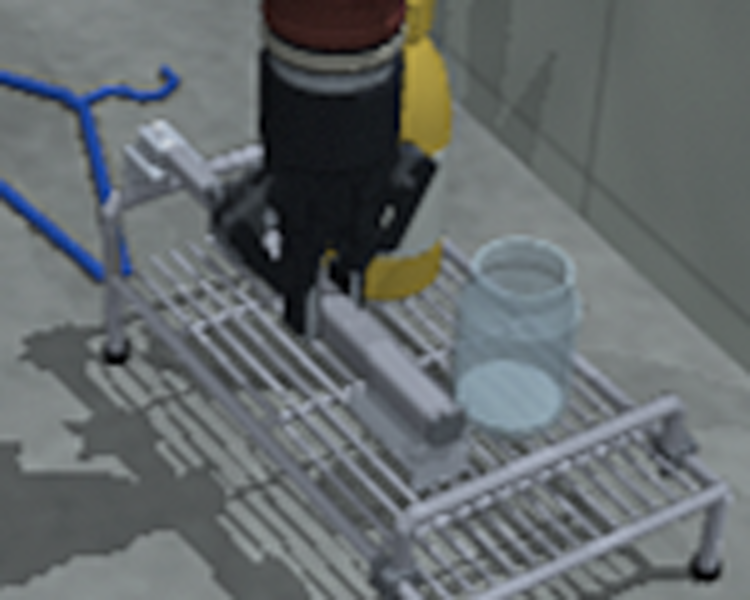

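View pics/top8c.png

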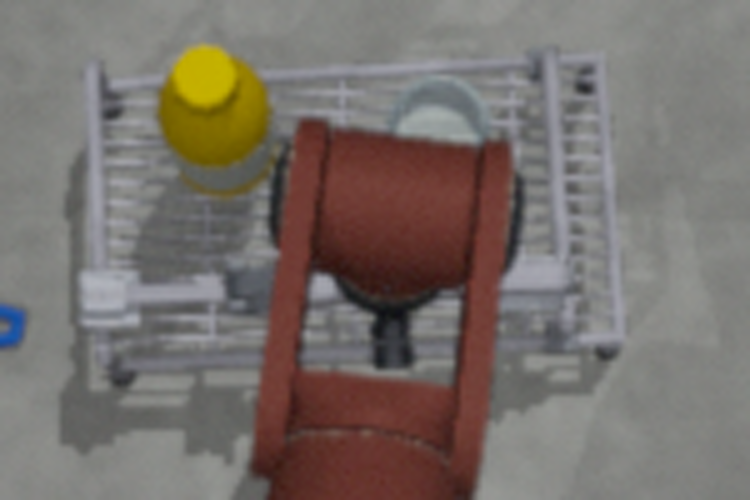

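move_arm:
  motion:
    - [[0,0,-2,0],[0,0,-5,0],[0,0,-8,0],[0,0,-11,0],[0,0,-14,0]]

```text
time: 10.3
tcp_pos: [0.5886, -0.0, 0.1422]
tool_rot: [[0.997, -0.0, -0.072], [0.072, 0.001, 0.997], [-0.0, -1.0, 0.001]]
contact_force: [-0.0, 5.1, -4.4]
gripper_width: 0.0188
```

```bash
python3 b.py -.07 -.042 .158;python3 snap.py 9
```

```text
t 10.3 tcp [ 0.5886 -0.      0.1422] ang 0.0722 F [-0.   5.1 -4.4] w 0.0188
shift [ 0.3  0.2 -7.9] twist 0.0
bar local [-70.3 -34.1 158.2] F local [ 0.32  5.11 -4.39] tq [0.91 0.03 0.04]
```

View pics/side9c.png

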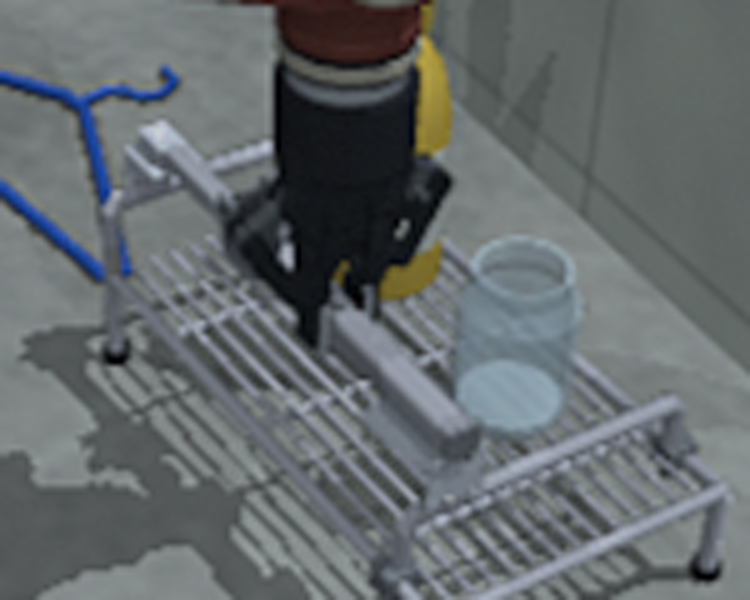

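View pics/top9c.png

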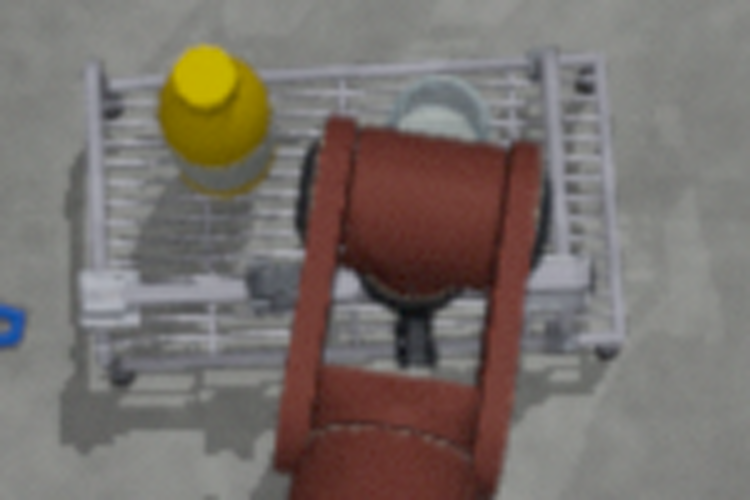

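move_arm:
  motion:
    - [[0,0,-3,0],[0,0,-6,0],[0,0,-9,0],[0,0,-11,0],[0,0,-12,0]]

```text
time: 10.9
tcp_pos: [0.5894, -0.0118, 0.1422]
tool_rot: [[0.997, -0.001, -0.072], [0.072, 0.001, 0.997], [-0.0, -1.0, 0.001]]
contact_force: [-0.0, 6.1, -4.9]
gripper_width: 0.0185
```

```bash
python3 b.py -.07 -.046 .158;python3 snap.py 10
python3 - <<'E'
from b import *
R=T(*rack)
for n,l in (('sh lip in top',(-.088,-.161,.132)),('lipbot',(-.088,-.165,.118)),('lipbot back',(-.052,-.165,.118)),('tubeend',(-.08,-.165,.168)),('rail',(-.07,-.1416,.106))):
    print(n,(proj('side',R(l))-[195,110])*5,(proj('top',R(l))-[195,130])*5)
E
```

```text
t 10.9 tcp [ 0.5894 -0.0118  0.1422] ang 0.0721 F [-0.   6.1 -4.9] w 0.0185
shift [ 0.3  0.2 -0.1] twist 0.0
bar local [-70.3 -45.9 158.2] F local [ 0.38  6.12 -4.87] tq [1.02 0.1  0.05]
sh lip in top [437.7532 498.6556] [598.0914 304.4169]
lipbot [440.4061 522.764 ] [601.3918 307.0143]
lipbot back [496.2377 498.5041] [597.9497 254.3894]
tubeend [459.8102 446.0638] [610.4044 284.285 ]
rail [441.3779 500.8586] [563.184  284.9237]
```

View pics/side10c.png

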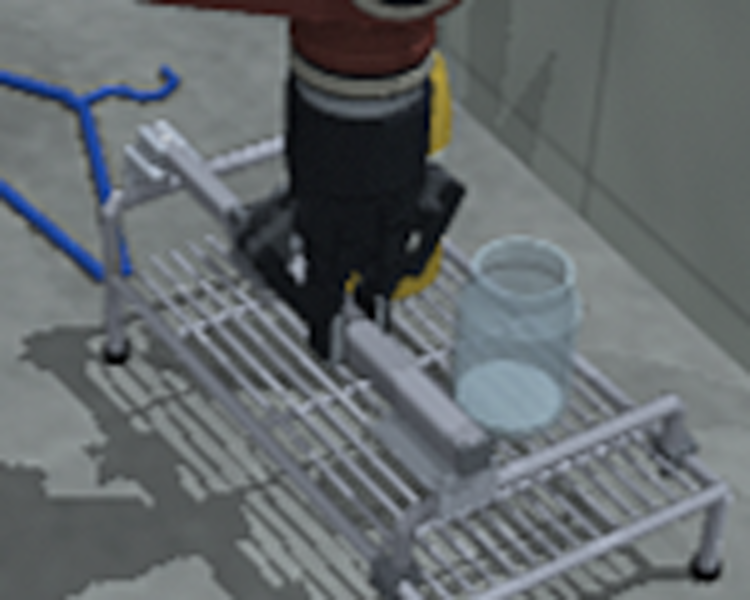

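View pics/top10c.png

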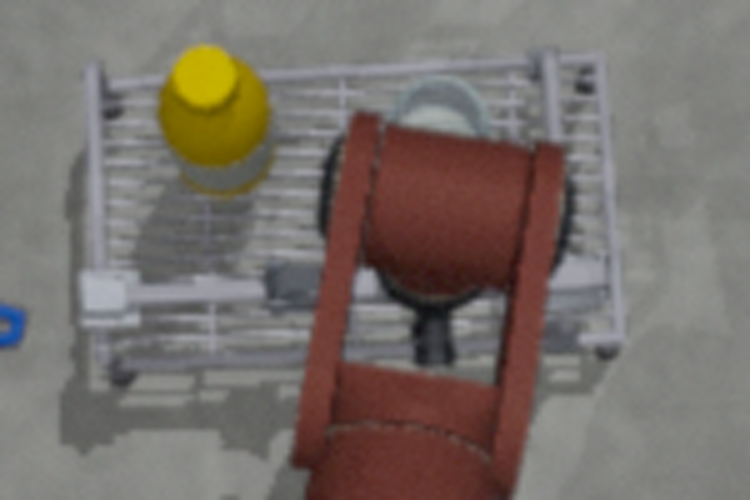

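move_arm:
  motion:
    - [[0,4,0,0],[0,8,0,0],[0,12,0,0],[0,15,0,0],[0,17,0,0]]

```text
time: 11.5
tcp_pos: [0.5897, -0.0114, 0.1255]
tool_rot: [[0.997, -0.0, -0.072], [0.072, 0.002, 0.997], [0.0, -1.0, 0.002]]
contact_force: [-0.5, 6.3, -2.0]
gripper_width: 0.019
```

```bash
python3 b.py -.07 -.046 .138;python3 snap.py 11
```

```text
t 11.5 tcp [ 0.5897 -0.0114  0.1255] ang 0.0723 F [-0.5  6.3 -2. ] w 0.019
shift [ 0.1  3.5 -0.5] twist 0.0
bar local [-70.1 -45.5 141.5] F local [-0.11  6.28 -1.96] tq [1.38 0.14 0.13]
```

View pics/side11c.png

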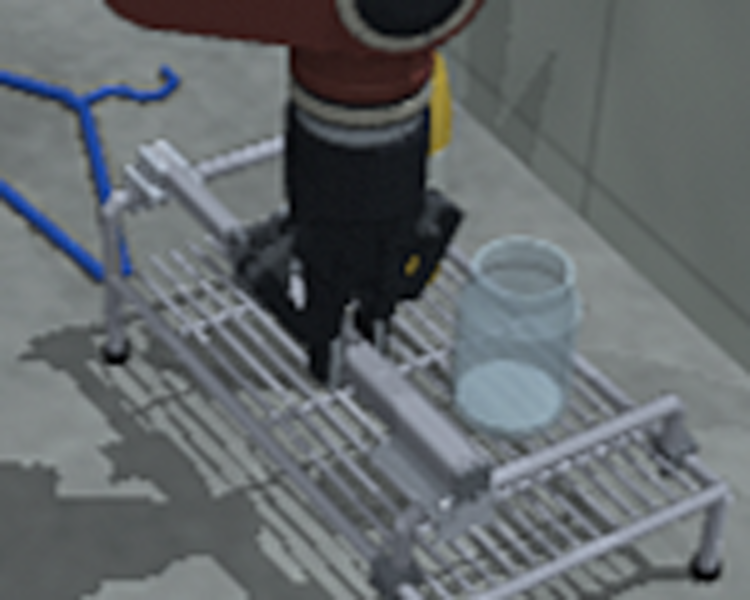

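move_arm:
  motion:
    - [[0,0.5,0,0],[0,1,0,0],[0,1.5,0,0],[0,1.5,0,0]]

```text
time: 12.0
tcp_pos: [0.5897, -0.0115, 0.1243]
tool_rot: [[0.997, 0.0, -0.072], [0.072, 0.002, 0.997], [0.0, -1.0, 0.002]]
contact_force: [-0.8, 6.0, -1.7]
gripper_width: 0.0189
```

```bash
python3 b.py -.07 -.046 .138
```

```text
t 12.0 tcp [ 0.5897 -0.0115  0.1243] ang 0.0724 F [-0.8  6.  -1.7] w 0.0189
shift [ 0.   2.3 -0.4] twist 0.0
bar local [-70.  -45.6 140.3] F local [-0.35  6.06 -1.67] tq [1.32 0.15 0.15]
```

move_arm:
  motion:
    - [[0,0.5,0,0],[0,1,0,0],[0,1,0,0]]

```text
time: 12.3
tcp_pos: [0.5898, -0.0115, 0.1233]
tool_rot: [[0.997, 0.0, -0.072], [0.072, 0.001, 0.997], [0.0, -1.0, 0.001]]
contact_force: [-1.4, 6.6, -1.7]
gripper_width: 0.0185
```

move_arm:
  motion:
    - [[0,0.5,0,0],[0,1,0,0],[0,1,0,0]]

```text
time: 12.6
tcp_pos: [0.5899, -0.0115, 0.1227]
tool_rot: [[0.997, 0.001, -0.072], [0.072, 0.001, 0.997], [0.001, -1.0, 0.001]]
contact_force: [-0.7, 6.5, -0.2]
gripper_width: 0.0192
```

```bash
python3 b.py -.07 -.046 .138
```

```text
t 12.6 tcp [ 0.5899 -0.0115  0.1227] ang 0.0725 F [-0.7  6.5 -0.2] w 0.0192
shift [-0.2  0.7 -0.4] twist 0.0
bar local [-69.8 -45.6 138.7] F local [-0.21  6.5  -0.17] tq [1.19 0.22 0.14]
```

move_arm:
  motion:
    - [[0,0,2,0],[0,0,4,0],[0,0,6,0],[0,0,7,0],[0,0,8,0]]

```text
time: 13.1
tcp_pos: [0.5895, -0.0042, 0.1225]
tool_rot: [[0.997, 0.001, -0.072], [0.072, -0.0, 0.997], [0.001, -1.0, -0.0]]
contact_force: [-1.2, 5.1, -1.2]
gripper_width: 0.0187
```

```bash
python3 b.py -.07 -.034 .138
```

```text
t 13.1 tcp [ 0.5895 -0.0042  0.1225] ang 0.0722 F [-1.2  5.1 -1.2] w 0.0187
shift [-0.2  0.5  4.3] twist 0.0
bar local [-69.8 -38.3 138.5] F local [-0.84  5.19 -1.18] tq [0.79 0.02 0.15]
```

move_arm:
  motion:
    - [[0,0,0.5,0],[0,0,1,0],[0,0,1.5,0],[0,0,2,0]]

```text
time: 13.5
tcp_pos: [0.5892, -0.0024, 0.1223]
tool_rot: [[0.997, 0.001, -0.072], [0.072, -0.0, 0.997], [0.001, -1.0, -0.0]]
contact_force: [-0.2, 4.6, 1.5]
gripper_width: 0.0187
```

move_arm:
  motion:
    - [[0,0,0.5,0],[0,0,1,0],[0,0,1.5,0]]

```text
time: 13.8
tcp_pos: [0.5891, -0.0009, 0.1222]
tool_rot: [[0.997, 0.001, -0.072], [0.072, -0.0, 0.997], [0.001, -1.0, -0.0]]
contact_force: [-0.6, 3.7, 2.0]
gripper_width: 0.0188
```

```bash
python3 b.py -.07 -.034 .138; python3 snap.py 12
```

```text
t 13.8 tcp [ 0.5891 -0.0009  0.1222] ang 0.072 F [-0.6  3.7  2. ] w 0.0188
shift [-0.1  0.2  0.9] twist -0.0
bar local [-69.9 -34.9 138.2] F local [-0.38  3.72  1.97] tq [0.51 0.06 0.13]
```

View pics/side12c.png

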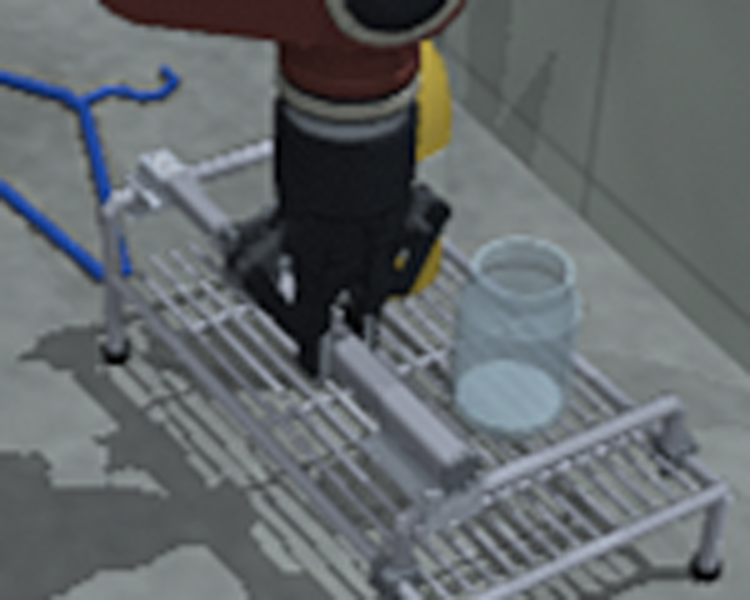

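move_arm:
  motion:
    - [[0,0,0.5,0],[0,0,1,0],[0,0,1,0]]

```text
time: 14.2
tcp_pos: [0.589, 0.0002, 0.1222]
tool_rot: [[0.997, 0.001, -0.072], [0.072, -0.0, 0.997], [0.001, -1.0, -0.0]]
contact_force: [-0.3, 3.8, 3.3]
gripper_width: 0.019
```

move_arm:
  motion:
    - [[0,0,0.5,0],[0,0,1,0],[0,0,1,0]]

```text
time: 14.5
tcp_pos: [0.589, 0.0004, 0.1222]
tool_rot: [[0.997, 0.001, -0.072], [0.072, -0.002, 0.997], [0.001, -1.0, -0.002]]
contact_force: [-0.1, -1.7, 4.2]
gripper_width: 0.0187
```

```bash
python3 b.py -.07 -.034 .138
```

```text
t 14.5 tcp [0.589  0.0004 0.1222] ang 0.0719 F [-0.1 -1.7  4.2] w 0.0187
shift [-0.1  0.2 -0.3] twist -0.0
bar local [-69.9 -33.7 138.2] F local [-0.25 -1.7   4.2 ] tq [-0.21  0.02  0.12]
```

move_arm:
  motion:
    - [[0,-0.3,-0.2,0],[0,-0.6,-0.2,0],[0,-0.6,-0.2,0]]

```text
time: 14.8
tcp_pos: [0.589, 0.0004, 0.1222]
tool_rot: [[0.997, 0.001, -0.072], [0.072, -0.001, 0.997], [0.001, -1.0, -0.001]]
contact_force: [3.6, -3.2, 1.3]
gripper_width: 0.0188
```

```bash
python3 b.py -.07 -.034 .138; python3 snap.py 13;  python3 - <<'E'
from h import *
print(sorted(read_state()))
E
```

```text
t 14.8 tcp [0.589  0.0004 0.1222] ang 0.0718 F [ 3.6 -3.2  1.3] w 0.0188
shift [-0.   0.2 -0.4] twist -0.0
bar local [-70.  -33.6 138.2] F local [ 3.41 -3.46  1.35] tq [-0.49 -0.49  0.14]
['contact_force', 'ft_torque', 'gripper_width', 'joint_pos', 'joint_torque', 'joint_velocities', 'tcp_pos', 'time', 'tool_rot']
```

View pics/side13c.png

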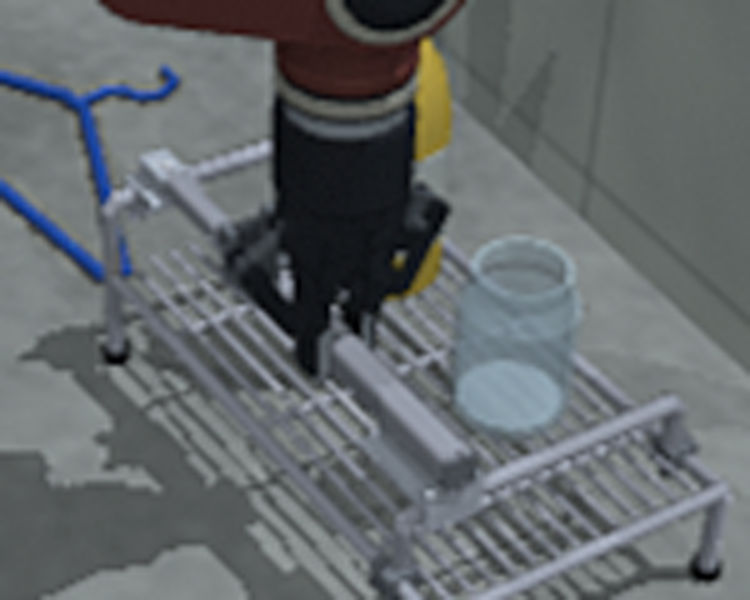

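View pics/top13c.png

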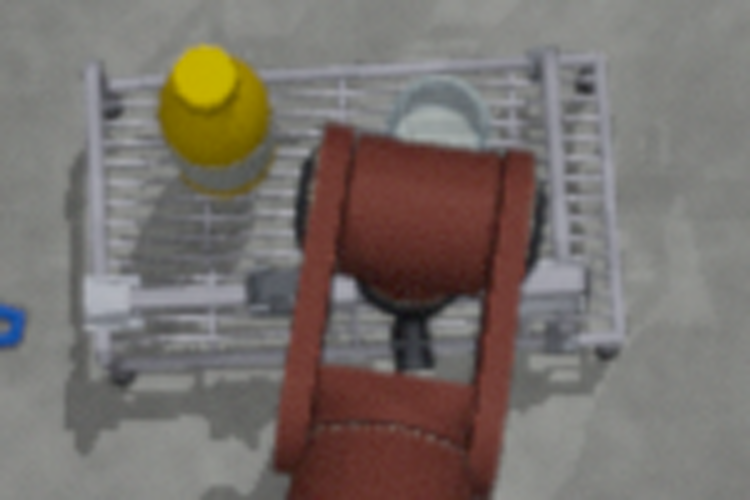

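move_arm:
  motion:
    - [[0.3,0,-0.4,0],[0.3,0,-0.4,0],[0.3,0,-0.4,0]]

```text
time: 15.2
tcp_pos: [0.589, 0.0005, 0.1222]
tool_rot: [[0.997, -0.0, -0.072], [0.072, -0.0, 0.997], [-0.0, -1.0, -0.0]]
contact_force: [2.7, -4.0, 0.3]
gripper_width: 0.0186
```

```bash
python3 b.py -.07 -.034 .138
```

```text
t 15.2 tcp [0.589  0.0005 0.1222] ang 0.072 F [ 2.7 -4.   0.3] w 0.0186
shift [-0.   0.2 -0.4] twist -0.0
bar local [-70.  -33.6 138.2] F local [ 2.39 -4.16  0.32] tq [-0.63 -0.53  0.14]
```

move_arm:
  motion:
    - [[0.2,0,-0.6,0],[0.2,0,-0.6,0],[0.2,0,-0.6,0]]

```text
time: 15.5
tcp_pos: [0.589, 0.0004, 0.1223]
tool_rot: [[0.997, -0.001, -0.072], [0.072, 0.001, 0.997], [-0.001, -1.0, 0.001]]
contact_force: [2.0, -1.2, 1.3]
gripper_width: 0.0186
```

```bash
python3 b.py -.07 -.034 .138
```

```text
t 15.5 tcp [0.589  0.0004 0.1223] ang 0.0721 F [ 2.  -1.2  1.3] w 0.0186
shift [-0.   0.3 -0.4] twist 0.0
bar local [-70.  -33.6 138.3] F local [ 1.95 -1.31  1.31] tq [-0.24 -0.23  0.1 ]
```

move_arm:
  motion:
    - [[0,0,0,0],[0,0,0,0],[0,0,0,0]]
  grip_force: 20

```text
time: 15.8
tcp_pos: [0.589, 0.0004, 0.1223]
tool_rot: [[0.997, -0.001, -0.072], [0.072, 0.001, 0.997], [-0.001, -1.0, 0.001]]
contact_force: [1.8, -0.5, 1.1]
gripper_width: 0.0188
```

move_arm:
  motion:
    - [[0,0,0,0],[0,0,0,0],[0,0,0,0],[0,0,0,0],[0,0,0,0]]
  gripper: -0.1

```text
time: 16.3
tcp_pos: [0.5892, 0.0001, 0.1223]
tool_rot: [[0.997, -0.0, -0.072], [0.072, 0.0, 0.997], [-0.0, -1.0, 0.0]]
contact_force: [0.5, -0.6, -0.3]
gripper_width: 0.0387
```

```bash
python3 b.py -.07 -.034 .138; python3 snap.py 14
```

```text
t 16.3 tcp [0.5892 0.0001 0.1223] ang 0.0719 F [ 0.5 -0.6 -0.3] w 0.0387
shift [-0.2  0.3 -0. ] twist -0.0
bar local [-69.8 -34.  138.3] F local [ 0.43 -0.64 -0.31] tq [-0.02 -0.   -0.02]
```

View pics/side14c.png

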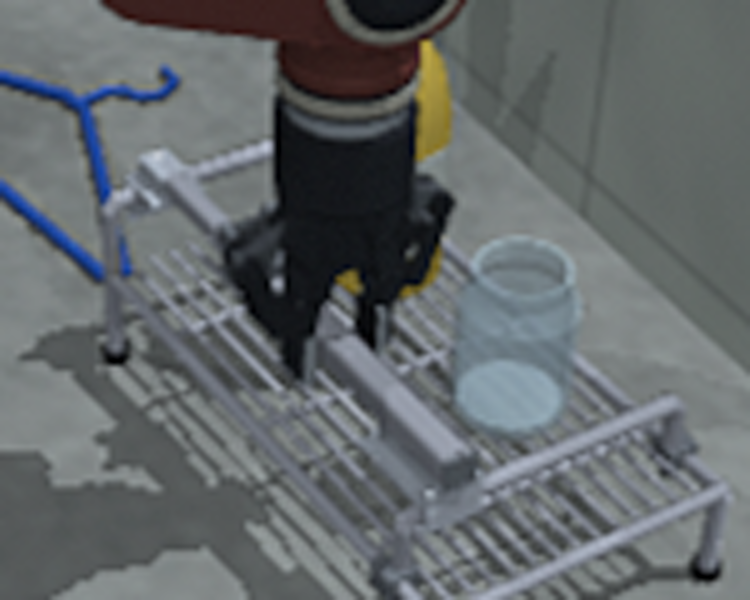

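move_arm:
  motion:
    - [[0,-15,0,0],[0,-40,0,0],[0,-70,0,0],[0,-95,0,0],[0,-110,0,0]]

```text
time: 16.9
tcp_pos: [0.5904, -0.0, 0.2366]
tool_rot: [[0.997, 0.005, -0.072], [0.072, -0.001, 0.997], [0.005, -1.0, -0.001]]
contact_force: [0.3, -0.2, -0.3]
gripper_width: 0.0383
```

move_arm:
  motion:
    - [[0,0,10,0],[0,0,25,0],[0,0,40,0],[0,0,50,0],[0,0,55,0]]
  gripper: -1

```text
time: 17.4
tcp_pos: [0.5845, 0.0566, 0.231]
tool_rot: [[0.997, -0.002, -0.074], [0.074, 0.0, 0.997], [-0.002, -1.0, 0.0]]
contact_force: [0.7, -0.3, 0.3]
gripper_width: 0.0002
```

```bash
python3 b.py -.07 -.034 .138; python3 snap.py 15; python3 - <<'E'
from h import *
for c in ('top','side'):
  for t in ('bar_grip','long_hook','short_hook','lever_tip'):
    print(c,t,[(np.round(x['uv'],1),round(x['confidence'],2)) for x in tip_of(c,t)[:2]])
from b import *
R=T(*rack)
for n,l in (('bg',(-.07,-.0336,.138)),('lh',(-.07,.176,.128)),('sh',(-.07,-.1486,.112)),('tip',(-.07,.0304,.196))): print(n,R(l),proj('top',R(l)),proj('side',R(l)))
E
```

```text
t 17.4 tcp [0.5845 0.0566 0.231 ] ang 0.0738 F [ 0.7 -0.3  0.3] w 0.0002
shift [  0.5 109.  -56.8] twist 0.002
bar local [-70.6  22.7 247. ] F local [ 0.66 -0.32  0.29] tq [0.05 0.05 0.  ]
top bar_grip [(array([279.2, 187.5]), 0.94), (array([397. , 231.8]), 0.29)]
top long_hook [(array([216.1, 192. ]), 0.67), (array([236.4, 160. ]), 0.19)]
top short_hook [(array([309.9, 186.1]), 0.6)]
top lever_tip [(array([256.5, 186.7]), 0.48)]
side bar_grip [(array([261.9, 179.3]), 0.72)]
side long_hook [(array([223.6, 144.7]), 0.47)]
side short_hook [(array([286.5, 210. ]), 0.81)]
side lever_tip [(array([251.1, 150. ]), 0.56)]
bg [ 0.5879 -0.0025  0.138 ] [276.2848 187.0914] [261.7887 178.936 ]
lh [0.5735 0.2066 0.128 ] [213.6103 190.4924] [225.2005 144.8208]
sh [ 0.5957 -0.1172  0.112 ] [309.8877 186.6252] [284.9383 210.0838]
tip [0.5835 0.0613 0.196 ] [256.7774 185.3433] [250.0626 150.3779]
```

View pics/side15c.png

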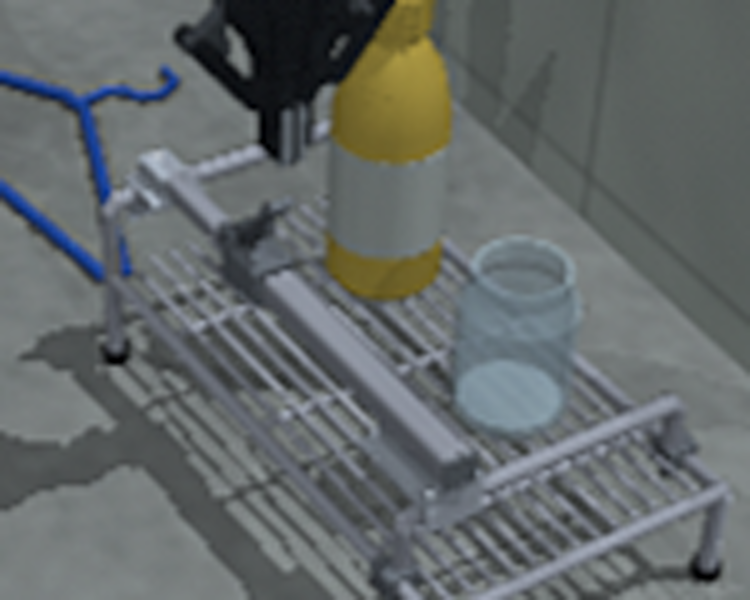

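View pics/top15c.png

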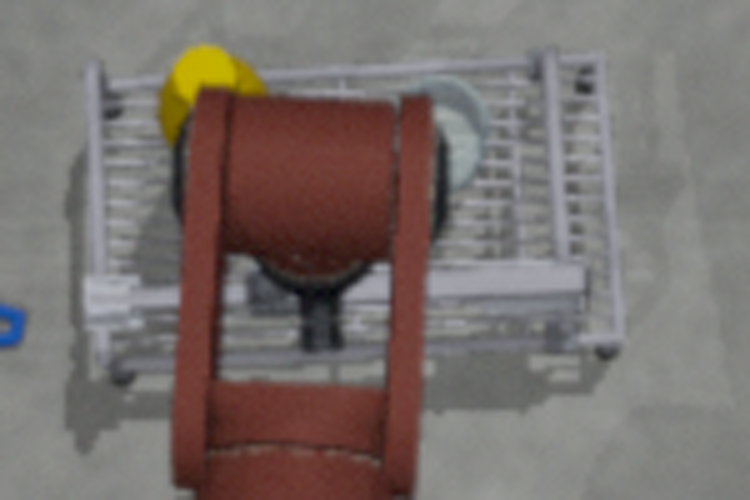

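move_arm:
  motion:
    - [[0,8,0,0],[0,16,0,0],[0,22,0,0],[0,27,0,0],[0,30,0,0]]

```text
time: 18.4
tcp_pos: [0.5849, 0.055, 0.2013]
tool_rot: [[0.997, -0.001, -0.072], [0.072, 0.0, 0.997], [-0.001, -1.0, 0.0]]
contact_force: [-0.1, -0.4, -0.6]
gripper_width: 0.0002
```

```bash
python3 b.py -.07 .0225 .216; python3 snap.py 16
```

```text
t 18.4 tcp [0.5849 0.055  0.2013] ang 0.072 F [-0.1 -0.4 -0.6] w 0.0002
shift [0.3 1.3 1.4] twist 0.0
bar local [-70.3  21.  217.3] F local [-0.12 -0.4  -0.62] tq [-0.04  0.01 -0.  ]
```

View pics/side16c.png

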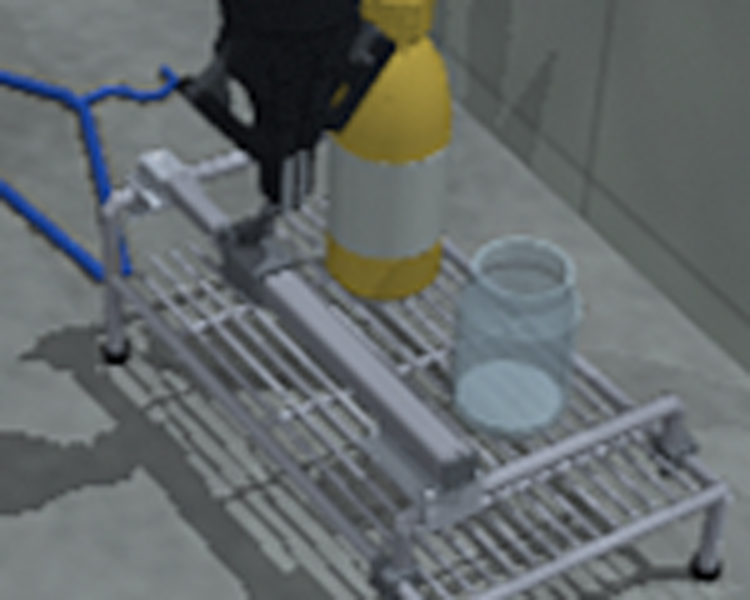

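move_arm:
  motion:
    - [[0,2,0,0],[0,5,0,0],[0,8,0,0],[0,10,0,0],[0,12,0,0]]

```text
time: 19.0
tcp_pos: [0.5867, 0.0529, 0.1933]
tool_rot: [[0.997, 0.004, -0.072], [0.072, -0.005, 0.997], [0.004, -1.0, -0.005]]
contact_force: [-2.1, -6.6, 10.1]
gripper_width: -0.0001
```

```bash
python3 b.py -.07 .0225 .216; python3 snap.py 17
```

```text
t 19.0 tcp [0.5867 0.0529 0.1933] ang 0.0716 F [-2.1 -6.6 10.1] w -0.0001
shift [-1.3 -6.7  3.7] twist -0.0
bar local [-68.7  18.8 209.3] F local [-2.51 -6.47 10.09] tq [-1.06  0.31  0.01]
```

View pics/side17c.png

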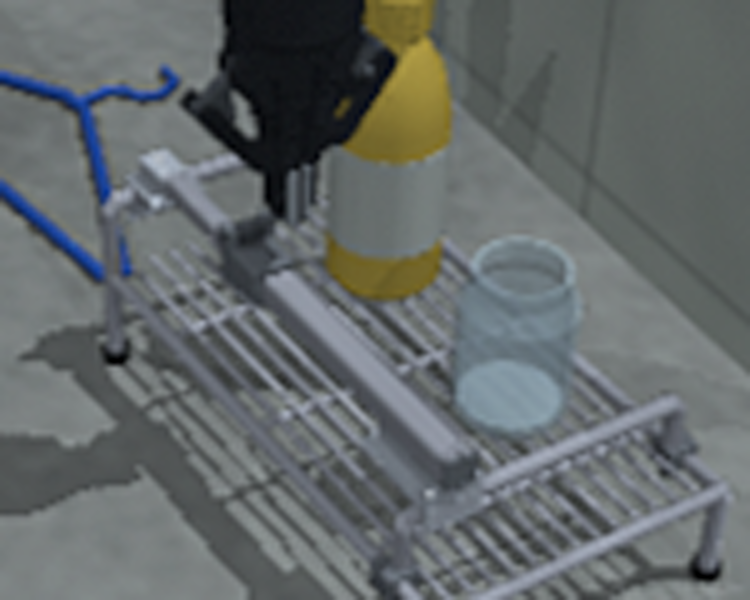

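move_arm:
  motion:
    - [[0,2,-2,0],[0,4,-4,0],[0,6,-5.5,0],[0,8,-7,0],[0,8,-7,0]]

```text
time: 19.6
tcp_pos: [0.5866, 0.047, 0.1835]
tool_rot: [[0.997, 0.002, -0.071], [0.071, -0.002, 0.997], [0.002, -1.0, -0.002]]
contact_force: [0.1, -2.2, 4.4]
gripper_width: -0.0003
```

```bash
python3 b.py -.07 .0225 .216; python3 snap.py 18
```

```text
t 19.6 tcp [0.5866 0.047  0.1835] ang 0.0714 F [ 0.1 -2.2  4.4] w -0.0003
shift [ -0.8 -16.5   9.5] twist -0.001
bar local [-69.1  13.  199.5] F local [-0.06 -2.22  4.4 ] tq [-0.49 -0.08  0.02]
```

View pics/side18c.png

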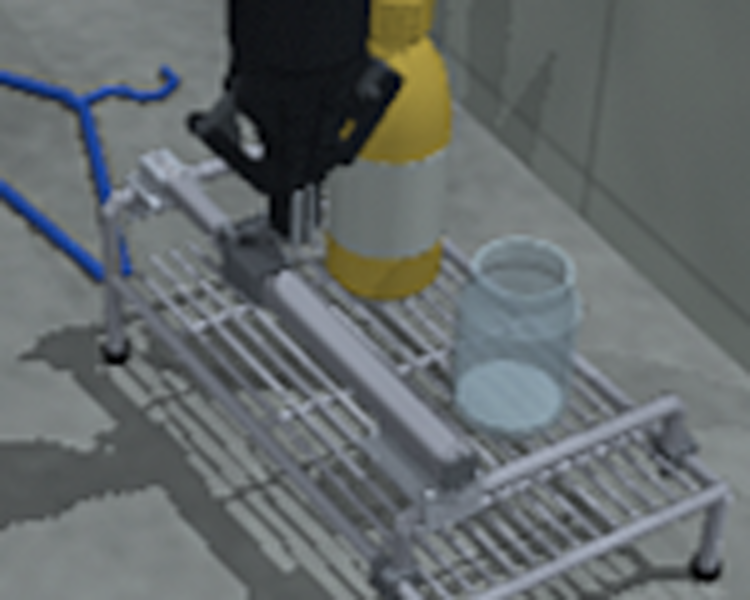

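move_arm:
  motion:
    - [[0,2,-1,0],[0,4,-2,0],[0,6,-2.5,0],[0,8,-3,0],[0,9,-3,0]]

```text
time: 20.2
tcp_pos: [0.5857, 0.0451, 0.1727]
tool_rot: [[0.997, -0.001, -0.072], [0.072, 0.0, 0.997], [-0.001, -1.0, 0.0]]
contact_force: [0.5, -2.2, 1.6]
gripper_width: -0.0001
```

```bash
python3 b.py -.07 .0225 .216
```

```text
t 20.2 tcp [0.5857 0.0451 0.1727] ang 0.072 F [ 0.5 -2.2  1.6] w -0.0001
shift [  0.2 -27.3  11.3] twist 0.0
bar local [-70.2  11.2 188.7] F local [ 0.4  -2.18  1.57] tq [-0.33 -0.18 -0.01]
```

move_arm:
  motion:
    - [[0,2,0,0],[0,4,0,0],[0,6,-0.5,0],[0,7,-0.5,0],[0,8,-1,0]]

```text
time: 20.7
tcp_pos: [0.5858, 0.0443, 0.165]
tool_rot: [[0.997, -0.001, -0.072], [0.072, 0.001, 0.997], [-0.001, -1.0, 0.001]]
contact_force: [-0.2, -0.5, 2.9]
gripper_width: 0.0001
```

```bash
python3 b.py -.07 .0225 .216
```

```text
t 20.7 tcp [0.5858 0.0443 0.165 ] ang 0.0721 F [-0.2 -0.5  2.9] w 0.0001
shift [  0.2 -34.9  12.2] twist 0.0
bar local [-70.1  10.4 181. ] F local [-0.24 -0.49  2.86] tq [-0.    0.    0.02]
```

Expected hard stop at about 0.161; easing on 1 mm at a time.

move_arm:
  motion:
    - [[0,1,0,0],[0,2,0,0],[0,2,0,0]]

```text
time: 21.0
tcp_pos: [0.5859, 0.0441, 0.1631]
tool_rot: [[0.997, -0.001, -0.072], [0.072, 0.0, 0.997], [-0.001, -1.0, 0.0]]
contact_force: [0.1, -0.1, 1.7]
gripper_width: -0.0001
```

move_arm:
  motion:
    - [[0,0.5,0,0],[0,1,0,0],[0,1,0,0]]

```text
time: 21.3
tcp_pos: [0.5859, 0.044, 0.1623]
tool_rot: [[0.997, -0.0, -0.072], [0.072, 0.0, 0.997], [-0.0, -1.0, 0.0]]
contact_force: [-1.6, -0.7, 1.5]
gripper_width: -0.0
```

```bash
python3 b.py -.07 .0225 .216
```

```text
t 21.3 tcp [0.5859 0.044  0.1623] ang 0.072 F [-1.6 -0.7  1.5] w -0.0
shift [  0.1 -37.7  12.4] twist -0.0
bar local [-70.   10.1 178.3] F local [-1.63 -0.64  1.51] tq [-0.03  0.15 -0.03]
```

move_arm:
  motion:
    - [[0,0.5,0,0],[0,1,0,0],[0,1,0,0]]

```text
time: 21.6
tcp_pos: [0.586, 0.044, 0.1613]
tool_rot: [[0.997, -0.0, -0.072], [0.072, -0.0, 0.997], [-0.0, -1.0, -0.0]]
contact_force: [-0.9, -2.2, 2.2]
gripper_width: -0.0003
```

move_arm:
  motion:
    - [[0,0.5,0,0],[0,1,0,0],[0,1,0,0]]

```text
time: 21.9
tcp_pos: [0.5861, 0.044, 0.1604]
tool_rot: [[0.997, -0.0, -0.072], [0.072, -0.0, 0.997], [-0.0, -1.0, -0.0]]
contact_force: [-1.1, -1.4, 2.2]
gripper_width: -0.0002
```

```bash
python3 b.py -.07 .0225 .216; python3 snap.py 19
```

```text
t 21.9 tcp [0.5861 0.044  0.1604] ang 0.072 F [-1.1 -1.4  2.2] w -0.0002
shift [ -0.  -39.6  12.5] twist -0.0
bar local [-69.9  10.  176.4] F local [-1.16 -1.37  2.22] tq [-0.15  0.16 -0.01]
```

View pics/side19c.png

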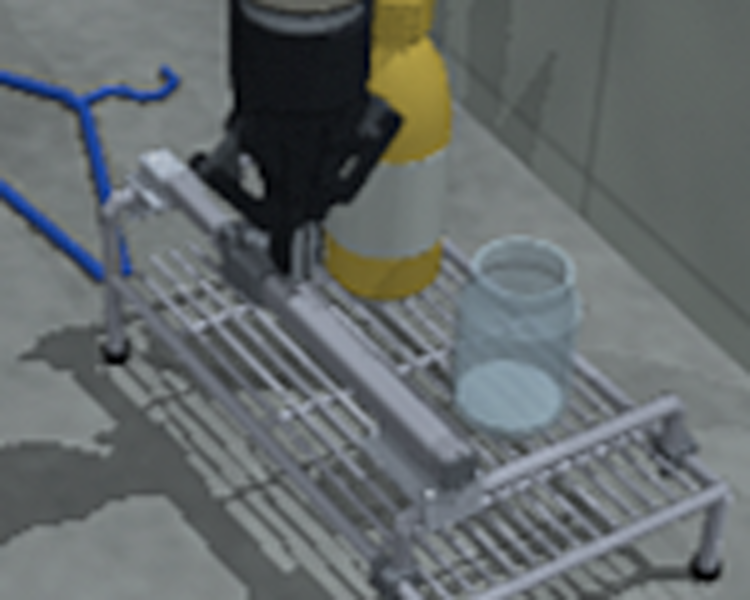

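Not yet at the stop (still about 2 N); continue in small steps.

move_arm:
  motion:
    - [[0,0.5,0,0],[0,1,0,0],[0,1,0,0]]

```text
time: 22.3
tcp_pos: [0.5862, 0.0439, 0.1602]
tool_rot: [[0.997, 0.0, -0.072], [0.072, -0.0, 0.997], [0.0, -1.0, -0.0]]
contact_force: [-2.6, -1.8, 6.4]
gripper_width: 0.0002
```

move_arm:
  motion:
    - [[0,0.5,0,0],[0,1,0,0],[0,1,0,0]]

```text
time: 22.6
tcp_pos: [0.5864, 0.044, 0.16]
tool_rot: [[0.997, 0.001, -0.072], [0.072, -0.0, 0.997], [0.001, -1.0, -0.0]]
contact_force: [-4.4, -1.1, 9.2]
gripper_width: 0.0001
```

```bash
python3 b.py -.07 .0225 .216
```

```text
t 22.6 tcp [0.5864 0.044  0.16  ] ang 0.0721 F [-4.4 -1.1  9.2] w 0.0001
shift [ -0.4 -40.   12.6] twist 0.0
bar local [-69.6   9.9 176. ] F local [-4.47 -0.78  9.17] tq [-0.13  0.69 -0.02]
```

move_arm:
  motion:
    - [[0,-3,0,0],[0,-10,0,0],[0,-30,0,0],[0,-60,0,0],[0,-90,0,0]]

```text
time: 23.1
tcp_pos: [0.5856, 0.0442, 0.2485]
tool_rot: [[0.997, -0.001, -0.072], [0.072, 0.0, 0.997], [-0.001, -1.0, 0.001]]
contact_force: [-0.6, 0.3, 0.8]
gripper_width: 0.0001
```

move_arm:
  motion:
    - [[-20,-20,0,0],[-60,-40,0,0],[-100,-40,0,0],[-140,-40,0,0],[-180,-40,0,0]]

```text
time: 23.6
tcp_pos: [0.4052, 0.0312, 0.2884]
tool_rot: [[0.997, 0.0, -0.072], [0.072, 0.0, 0.997], [0.0, -1.0, 0.0]]
contact_force: [-0.5, 0.5, -0.2]
gripper_width: 0.0
```

```bash
python3 b.py -.07 .0225 .216; python3 snap.py 20;python3 - <<'E'
from h import *
from b import *
for c in ('top','side'):
  for t in ('bar_grip','long_hook','short_hook','lever_tip'):
    print(c,t,[(np.round(x['uv'],1),round(x['confidence'],2)) for x in tip_of(c,t)[:1]])
R=T(*rack)
for n,l in (('bg',(-.07,-.0336,.138)),('lh',(-.07,.176,.128)),('sh',(-.07,-.1486,.112)),('tip shut',(-.07,.0134,.161)),('tip open',(-.07,.0304,.196))): print(n,proj('top',R(l)),proj('side',R(l)))
a=cv2.imread('pics/side20.png');cv2.imwrite('pics/s20z.png',cv2.resize(a[135:225,205:305],None,fx=6,fy=6,interpolation=cv2.INTER_CUBIC))
E
```

```text
t 23.6 tcp [0.4052 0.0312 0.2884] ang 0.0724 F [-0.5  0.5 -0.2] w 0.0
shift [181.3  88.4  12.1] twist 0.0
bar local [-251.3    9.6  304.4] F local [-0.42  0.56 -0.24] tq [-0.04  0.01 -0.01]
top bar_grip [(array([274.9, 187.8]), 0.96)]
top long_hook [(array([217.3, 190.8]), 0.63)]
top short_hook [(array([311. , 183.9]), 0.64)]
top lever_tip [(array([262.4, 187.6]), 0.38)]
side bar_grip [(array([260.4, 180.4]), 0.88)]
side long_hook [(array([225.1, 146.2]), 0.48)]
side short_hook [(array([287. , 210.7]), 0.6)]
side lever_tip [(array([256.1, 163.4]), 0.62)]
bg [276.2848 187.0914] [261.7887 178.936 ]
lh [213.6103 190.4924] [225.2005 144.8208]
sh [309.8877 186.6252] [284.9383 210.0838]
tip shut [262.1473 186.7288] [253.0318 163.5567]
tip open [256.7774 185.3433] [250.0626 150.3779]
```

View pics/s20z.png

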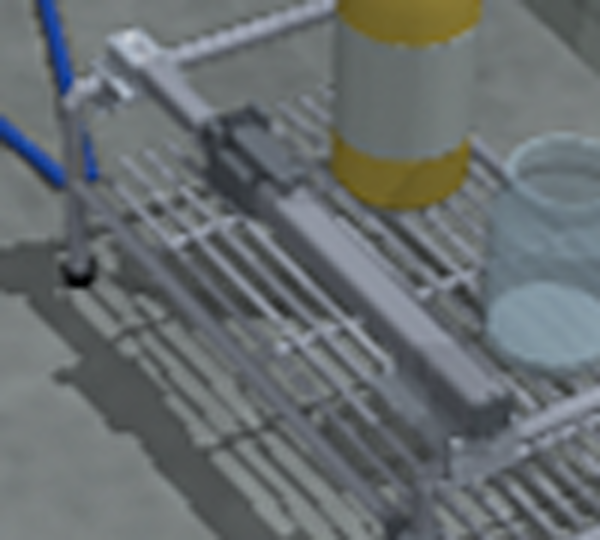

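View pics/top20c.png

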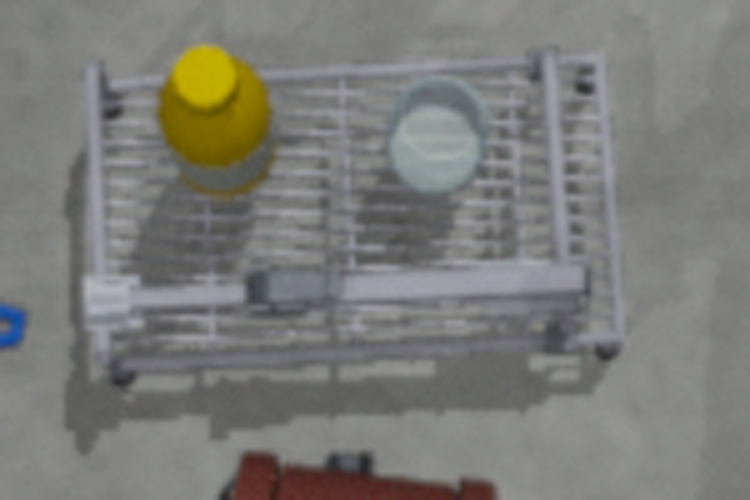

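View pics/side20.png

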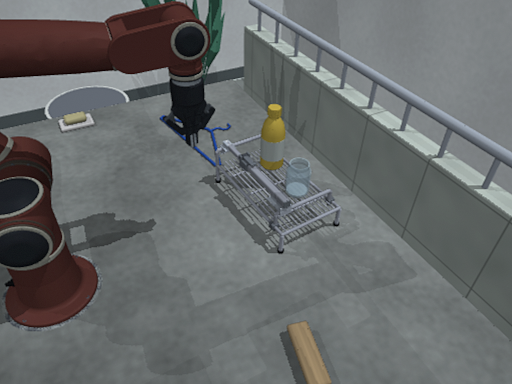

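```bash
python3 -c "
from bench import *
print(job_done(), read_state()['time'])"
```

```text
the job is handed in; nothing more can be done
the job is handed in; nothing more can be done
```

The guard bar is fitted across the front half of the rack with its lock lever folded flat, and I handed the job in at about 24 s.

- **Long hook:** I hooked the long lip over the left rail and drew back until the spring showed about 6 N. The short hook passed over the right rail with no contact that I could see in the forces.
- **Short hook:** I lowered the bar until it rested on the rails, then eased it in 1 mm at a time. The lip met the rail with no snap. The sideways force went from about +4 N to −1.7 N and reached −4 N before I backed off to about −1 N. From the bar's position I make the rod about 45 mm out; I did not measure it directly.
- **Letting go:** I opened the gripper with the bar seated, and the next pictures showed no shift.
- **Lever:** I pressed it down with the closed fingertips. It took 2–10 N on the way, and reached the stop at about 9 N with no further movement. The stop came at 22 mm above bar_grip, against 23 mm expected.

**Last checks:** With the robot clear, the pictures showed both hooks on their rails, the bar square to them and the lever flat. The bottle and jar, and the brush and the part of the hanger in view, looked where they started.

The networks' points agreed with my model to 1–4 pixels. The largest differences were the long hook in the top view (about 4 pixels) and the lever tip in the side view (about 3). No check failed.

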